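Fetch the oil filter from behind the spray cans

ROBOT

A 6-joint arm with a two-finger parallel gripper is mounted at the origin on the work surface. World frame = base frame: x ahead of the robot, y to its left, z up, the work surface at z = 0. Lengths are in m, angles in rad, forces in N, time in s.
With the tool pointing down it reaches from about 0.225 to 0.875 m from the base axis. Payload 3.4 kg.
Tool frame: the origin (TCP) lies at the very end of the fingers, on their centre line; the grasp point (between the pads) lies 19 mm behind it; x points along the fingers, y is the direction in which the jaws open and shut, and the axes are right-handed (so a half turn about x gives the same grasp; the last joint's range is limited). The gripper opens to 85 mm and grips with 20 to 120 N. Pads are 22 mm wide; open, the fingers measure 114 mm over their backs; the gripper's body (76 mm by 85 mm) begins 54 mm behind the grasp point. The pads swing forward as they close: fully open they stand 13 mm farther back than shut.
Start: joints at [1.065, 0.276, 1.505, -0, 1.361, -0.121], TCP at [0.216, 0.533, 0.231] pointing down, gripper open.
Joint ranges: [-2.89, 2.89], [-0.75, 2.08], [0.22, 2.7], [-1.18, 4.32], [0.11, 2.71], [-2.7, 2.7]. Speed limits (rad/s): [2.57, 2.57, 3.14, 3.14, 3.14, 3.14].

INTERFACE

Orientations are given as a unit quaternion [w, x, y, z].
In Python, from rig import manip gives the robot as it stands. The module is installed in compiled form; this text tells all that it offers.
- The arm moves only by the tool play_rows, never from a script. Its argument "plan" is a list that holds one entry, the list of rows, each a list of 5 numbers: the closure, from 0 (fully open) to 1 (shut), then the shift along the tool's x, y, z in m, then the turn about the tool's x in degrees. A call has 1 to 12 rows; each row is the pose to reach, as a shift and turn from the pose measured when the call began, along the tool's axes at that moment; what a row does not reach only later rows make up. A row lasts 1/10 s, in which the tool goes at most 50 mm and 8.59 degrees, less where a joint would pass 70% of its speed; a pose out of reach is approached as far as the arm can. A call with a gripper value outside its range is refused whole. The fingers move at their own pace and stop on an object; "grip_force" is the grip in N (left out, the last holds). Time passes only in rows, so rows that repeat a pose let the fingers close. It gives the time, the measured TCP pose, the force and the opening at its end, in the units of the state.
- manip.get_state(): the state, without advancing time (a new reading comes with each control period).
- manip.get_image(name): name is "scene" or "top" or "wrist"; returns (picture, depth): 384x512x3 uint8, red, green, blue; 384x512 float32, m along the optical axis (not along the pixel's ray), 0 where there is no reading.
- manip.camera_params(name): a dict with "intrinsics" (3x3 intrinsics, pixels), "R" (3x3) and "t" (3): a world point X has camera coordinates R X + t; the wrist camera has in their place "mount" (4x4, takes a point from camera to tool coordinates, whose origin is the TCP and whose axes are the tool frame's). Camera axes: x right, y down, z forward; pixel columns grow to the right and rows downward; lengths in m; the calibration is good to about 2 mm. The wrist camera is an equidistant fisheye: a pixel r from the principal point sees the ray r / f radians off the axis. A picture is of the moment at which its call begins: read the wrist's pose just before it. camera_params takes no time and is no camera call.
- manip.sign_off(): hands the job in, once; it reports no verdict.
The state is a dict: "clock": time; "qpos": joint angles; "qd": joint speeds; "effort": joint torques, N m; "position": TCP position; "ee_rot": TCP orientation; "contact_force": force on the tool from outside, world axes, zero at the start; "moment": the same for the moment, N m; "width": finger opening in m.
Only numpy, scipy, OpenCV 4.12 (cv2) and the standard library are available. Lean on these libraries where they do the work, as an engineer would, in place of code of your own. Each camera call takes 0.05 s, during which the arm holds its last target.

TASK

The oil filter for the next job stands in the middle of the blue drum lid, shut in behind the three spray cans: first stand all three cans in the grey side tray, leaving the filter where it is until they are all there, then set the filter upright on the centre of the round rubber pad in the aluminium tray, and only then put every can back upright on the centre of the disc of its own colour. Let nothing tip over and leave the amber jar alone.

Things in the scene. Friction and masses are not known exactly. Their poses are not given: they have to be found in the camera images.
- can_red: loose red spray can: upright cylinder 50 mm in diameter and 140 mm tall, with a white paper band round the middle and a cap of the same diameter; about 0.2 kg. Starts upright on the red disc. Origin: centre of its underside, z along its axis (up).
- can_yellow: loose yellow spray can: upright cylinder 50 mm in diameter and 140 mm tall, with a white paper band round the middle and a cap of the same diameter; about 0.2 kg. Starts upright on the yellow disc. Origin: centre of its underside, z along its axis (up).
- can_green: loose green spray can: upright cylinder 50 mm in diameter and 140 mm tall, with a white paper band round the middle and a cap of the same diameter; about 0.2 kg. Starts upright on the green disc. Origin: centre of its underside, z along its axis (up).
- oil_filter: loose oil filter: upright white cylinder with a blue band low round it and a black spot on top, 52 mm in diameter and 50 mm tall, about 0.2 kg. Starts upright at the middle of the blue drum lid (a fixed round plate 210 mm in diameter, 8 mm thick), with the three cans standing round it about 12 mm from its side, too tall and too close for a gripper to get down to it. Origin: centre of its underside, z up.
- disc_red: fixed red disc lying on the blue drum lid, 70 mm in diameter (it shows 10 mm all round the can) and 3 mm thick, the home of the red can. The three discs lie 63 mm from the middle of the lid, 120 degrees apart, in any order. Origin: centre of its underside, on the lid 8 mm above the bench; its top is 3 mm above the origin (11 mm above the bench).
- disc_yellow: fixed yellow disc lying on the blue drum lid, 70 mm in diameter (it shows 10 mm all round the can) and 3 mm thick, the home of the yellow can. The three discs lie 63 mm from the middle of the lid, 120 degrees apart, in any order. Origin: centre of its underside, on the lid 8 mm above the bench; its top is 3 mm above the origin (11 mm above the bench).
- disc_green: fixed green disc lying on the blue drum lid, 70 mm in diameter (it shows 10 mm all round the can) and 3 mm thick, the home of the green can. The three discs lie 63 mm from the middle of the lid, 120 degrees apart, in any order. Origin: centre of its underside, on the lid 8 mm above the bench; its top is 3 mm above the origin (11 mm above the bench).
- side_tray: fixed shallow grey tray, 340 mm (its x) by 130 mm (its y), rim 16 mm high, walls and floor 4 mm thick, on the left or the right of the lid: the side area, with room for the three cans in a row along its x. Origin: centre of its underside on the bench; the floor's top is 4 mm above it.
- kit_tray: fixed shallow aluminium tray, 170 mm (its x) by 150 mm (its y), rim 12 mm high, with a round black rubber pad 72 mm in diameter at its centre, on the other side of the lid. Origin: centre of its underside on the bench; the pad's centre is above it and the pad's top is 8 mm above the bench.
- jar: loose amber glass jar with a black cap, 64 mm in diameter and 85 mm tall, beyond the lid: a bystander, to be left alone. Origin: centre of its underside.
Mind the look-alikes: they are no part of the job. There is more than one size of the oil_filter; the job needs the middle-sized.

How it is judged:
On the way, in this order (a step that is already met when the one before it is completed fails the run):
1. all three cans stand upright in the side tray, the filter still in its place (within 20 mm) (x of can_red in the frame of side_tray between -0.146 and 0.146 m and y of can_red in the frame of side_tray between -0.041 and 0.041 m and z of each of can_red, can_yellow, can_green in the frame of side_tray below 0.009 m and angle between each of can_red, can_yellow, can_green's own z axis and vertical below 0.1 rad and x of can_yellow in the frame of side_tray between -0.146 and 0.146 m and y of can_yellow in the frame of side_tray between -0.041 and 0.041 m and x of can_green in the frame of side_tray between -0.146 and 0.146 m and y of can_green in the frame of side_tray between -0.041 and 0.041 m and distance of oil_filter from where it was at the start of the episode below 0.02 m), for 0.2 s.
2. the filter stands on the rubber pad while the three cans are in the side tray (x of can_red in the frame of side_tray between -0.146 and 0.146 m and y of can_red in the frame of side_tray between -0.041 and 0.041 m and z of each of can_red, can_yellow, can_green in the frame of side_tray below 0.009 m and angle between each of can_red, can_yellow, can_green's own z axis and vertical below 0.1 rad and x of can_yellow in the frame of side_tray between -0.146 and 0.146 m and y of can_yellow in the frame of side_tray between -0.041 and 0.041 m and x of can_green in the frame of side_tray between -0.146 and 0.146 m and y of can_green in the frame of side_tray between -0.041 and 0.041 m and horizontal distance between oil_filter and kit_tray below 0.012 m and z of oil_filter in the frame of kit_tray below 0.012 m and angle between oil_filter's own z axis and vertical below 0.08 rad and linear speed of oil_filter below 0.02 m/s), for 0.2 s.
At the end, for the whole second after the job is handed in: The oil filter stands upright at rest on the rubber pad within 12 mm of its centre, and each can stands upright at rest on the disc of its own colour within 12 mm of its centre, all released (horizontal distance between oil_filter and kit_tray below 0.012 m and z of oil_filter in the frame of kit_tray below 0.012 m and angle between each of oil_filter, can_red, can_yellow, can_green's own z axis and vertical below 0.08 rad and linear speed of each of oil_filter, can_red, can_yellow, can_green below 0.02 m/s and horizontal distance between can_red and disc_red below 0.012 m and z of can_red in the frame of disc_red between 0 and 0.007 m and horizontal distance between can_yellow and disc_yellow below 0.012 m and z of can_yellow in the frame of disc_yellow between 0 and 0.007 m and horizontal distance between can_green and disc_green below 0.012 m and z of can_green in the frame of disc_green between 0 and 0.007 m); the robot touches nothing.
It fails at once if a can or the filter is tipped over (beyond about 35 degrees) (angle between any of can_red, can_yellow, can_green, oil_filter's own z axis and vertical above 0.6 rad).
It fails at once if the jar is pushed away by more than 25 mm (distance of jar from where it was at the start of the episode above 0.025 m).
It also fails if it takes over 144 s, if anything falls off the work surface, if the arm or the gripper's body presses on something with over 40 N, if the wrist force passes 120 N, or if a joint passes its speed limit or range.

## Working session

There is one attempt and no reset: what is moved stays moved. The work goes in short steps, Python scripts to look and compute and a tool call to move; the robot and the scene stay as the last step left them, time stands still between calls to the robot, and variables do not carry over. Pictures are saved under pics/ and viewed, and the job is handed in when it is done.

Besides the shell and the picture viewer there is one more tool, called after "Call:" as name(argument=value, ...), one argument or row to a line, values as JSON. play_rows: Moves the arm, as the interface text tells. Its arguments: {"type":"object","properties":{"plan":{"type":"array","items":{"type":"array","items":{"type":"array","items":{"type":"number"}}}},"grip_force":{"type":"number"}},"required":["plan"]}

```bash
mkdir -p pics; ls; python3 - <<'E'
from rig import manip
import cv2,numpy as np
s=manip.get_state();print(s)
for n in ["scene","top"]:
    p=manip.camera_params(n);print(n,p)
    im,d=manip.get_image(n);cv2.imwrite(f"pics/{n}0.png",im[:,:,::-1]);np.savez(f"{n}0.npz",im=im,d=d)
print(manip.camera_params("wrist"))
E
```

```text
pics
{'clock': 0.0, 'qpos': array([ 1.06497776e+00,  2.76600079e-01,  1.50614558e+00, -1.27690478e-06,
        1.36074327e+00, -1.20995491e-01]), 'qd': array([-0.00037918,  0.00075828, -0.00055165, -0.00193686, -0.00112599,
       -0.0014188 ]), 'effort': array([-6.65009775e-04, -4.16761422e+01, -2.45811421e+01, -5.23907038e-04,
        1.09720029e-02, -1.65887775e-05]), 'position': array([0.21558665, 0.53246115, 0.23043189]), 'ee_rot': array([ 0.69385122,  0.13457948,  0.69426377, -0.1358553 ]), 'contact_force': array([ 0.34304767, -0.18271066, -0.53971876]), 'moment': array([-0.00851747, -0.03225976,  0.00426326]), 'width': 0.08520037126417992}
scene {'intrinsics': array([[466.65455128,   0.        , 253.09481975],
       [  0.        , 466.65455128, 191.85546248],
       [  0.        ,   0.        ,   1.        ]]), 'R': array([[-0.22119755,  0.97522241, -0.00358992],
       [ 0.57570787,  0.12760763, -0.80763652],
       [-0.78716713, -0.18071396, -0.58966971]]), 't': array([ 0.12844326, -0.27082016,  1.34752157])}
top {'intrinsics': array([[426.96755182,   0.        , 256.771538
[... 166 characters left out ...]
2e-02],
       [-9.98866592e-01,  1.66449593e-03, -4.75684941e-02],
       [ 4.75886290e-02,  1.55140699e-02, -9.98746532e-01]]), 't': array([0.0091673 , 0.49014373, 0.83449011])}
{'intrinsics': array([[297.31863964,   0.        , 257.3459945 ],
       [  0.        , 297.31863964, 185.98455533],
       [  0.        ,   0.        ,   1.        ]]), 'mount': array([[ 1.38570590e-04, -2.99808386e-01,  9.53999430e-01,
        -1.42575022e-01],
       [ 9.99999924e-01,  3.89295725e-04, -2.29103454e-05,
        -4.67583301e-04],
       [-3.64519186e-04,  9.53999361e-01,  2.99808417e-01,
        -7.60211740e-02],
       [ 0.00000000e+00,  0.00000000e+00,  0.00000000e+00,
         1.00000000e+00]])}
```

View pics/scene0.png

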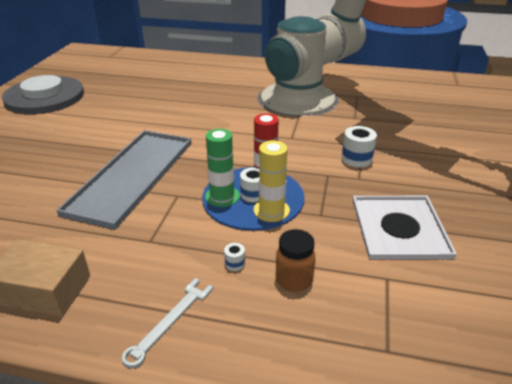

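View pics/top0.png

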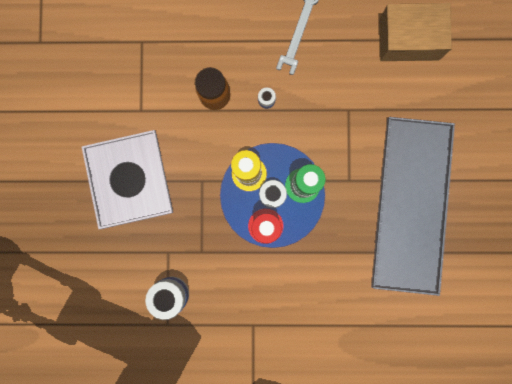

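The scene view shows green, yellow and red cans around the filter on the lid. The large and small filters are look-alikes. The top view shows the side tray right at about (412,205), the pad left at (127,180), the lid at (273,195) and the jar at (210,85).

```bash
cat > h.py <<'E'
import numpy as np, cv2
from rig import manip
def ray(n,u,v,z):
    p=manip.camera_params(n);K,R,t=p["intrinsics"],p["R"],p["t"]
    c=-R.T@t; d=R.T@np.array([(u-K[0,2])/K[0,0],(v-K[1,2])/K[1,1],1.])
    return c+d*(z-c[2])/d[2]
def proj(n,X):
    p=manip.camera_params(n);c=p["R"]@np.array(X)+p["t"];q=p["intrinsics"]@c;return q[:2]/q[2]
def points(n,d):
    p=manip.camera_params(n);K=p["intrinsics"]
    v,u=np.mgrid[:384,:512]
    c=np.stack([(u-K[0,2])/K[0,0]*d,(v-K[1,2])/K[1,1]*d,d],-1)
    return (c-p["t"])@p["R"]
def tool_delta(X,s=None):
    "world target TCP -> tool shift"
    from scipy.spatial.transform import Rotation as Ro
    s=s or manip.get_state();q=s["ee_rot"];R=Ro.from_quat([q[1],q[2],q[3],q[0]]).as_matrix()
    return R.T@(np.array(X)-s["position"]),R
E
python3 - <<'E'
from h import *
f=np.load("top0.npz");im,d=f["im"],f["d"]
P=points("top",d)
hsv=cv2.cvtColor(im,cv2.COLOR_RGB2HSV)
H,S,V=[hsv[...,i].astype(int) for i in range(3)]
print("bench z",np.median(P[330:380,280:500,2]))
def comps(m,z,name,minA=60):
    n,l,st,c=cv2.connectedComponentsWithStats(m.astype(np.uint8))
    for i in range(1,n):
        if st[i,4]<minA: continue
        mm=l==i
        ct=max(cv2.findContours(mm.astype(np.uint8),cv2.RETR_EXTERNAL,cv2.CHAIN_APPROX_NONE)[0],key=len)
        pts=np.array([ray("top",*q,z)[:2] for q in ct[:,0]],np.float32)
        (cx,cy),r=cv2.minEnclosingCircle(pts)
        rr=cv2.minAreaRect(pts)
        print(name,st[i],"cent",np.round(c[i],1),"world",ray("top",*c[i],z).round(4)[:2],"circ",round(cx,4),round(cy,4),round(r,4),"rect",np.round(rr[0],4),np.round(rr[1],4),round(rr[2],1),"zmed",np.median(P[mm][:,2]).round(4))
comps((H>105)&(H<125)&(S>150)&(V>60),.008,"lid",500)
ob=P[...,2]>.143
comps(ob&(P[...,2]<.16),.151,"cap")
comps((V<50)&(S<120),.008,"dark")
comps((P[...,2]>.05)&(P[...,2]<.065),.058,"filt")
rg=(H>100)&(H<125)&(S>20)&(S<110)&(V>60)&(V<150)
comps(rg,.004,"tray",1500)
comps((S<40)&(V>150),.004,"kit",1000)
E
```

```text
bench z -0.0006980106363751197
cap [231 150  30  30 693] cent [245.2 164.5] world [0.5386 0.0256] circ 0.5386 0.0255 0.025 rect [0.5387 0.0259] [0.0484 0.0483] 44.9 zmed 0.1503
cap [295 164  30  30 707] cent [309.8 178.6] world [ 0.5149 -0.0815] circ 0.5152 -0.0811 0.025 rect [ 0.5151 -0.081 ] [0.048  0.0482] 89.7 zmed 0.1504
cap [251 213  30  30 695] cent [265.9 227.8] world [ 0.4336 -0.0086] circ 0.4338 -0.0088 0.0248 rect [ 0.4342 -0.008 ] [0.0478 0.0477] 89.9 zmed 0.1503
filt [ 385    3   67   50 3106] cent [418.1  27.2] world [ 0.8113 -0.2987] circ 0.8117 -0.2987 0.0752 rect [ 0.8112 -0.2984] [0.0938 0.123 ] 0.8 zmed 0.0598
filt [196  77  33  27 191] cent [215.   95.5] world [0.682  0.0869] circ 0.6975 0.0936 0.0315 rect [0.6874 0.0889] [0.0387 0.0621] 24.9 zmed 0.0573
filt [259 180  28  27 584] cent [272.3 193.1] world [ 0.4963 -0.0212] circ 0.4964 -0.0212 0.0258 rect [ 0.4966 -0.0216] [0.0506 0.0488] 89.9 zmed 0.0575
filt [159 280  26  27  77] cent [175.5 287.9] world [0.32   0.1592] circ 0.3097 0.1685 0.0317 rect [0.317  0.1608] [0.0632 0.0211] 43.3 zmed 0.0586
tray [ 402  150   43  115 1628] cent [426.6 204.4] world [ 0.4764 -0.3288] circ 0.472 -0.3324 0.1133 rect [ 0.4716 -0.3277] [0.2256 0.0811] 4.2 zmed 0.0037
kit [  82  130   90   99 5195] cent [127.1 179.4] world [0.5277 0.2697] circ 0.5285 0.271 0.1124 rect [0.5282 0.2713] [0.1715 0.1518] 12.5 zmed 0.0031
kit [ 375  191   57   99 3077] cent [398.2 248.6] world [ 0.3891 -0.2712] circ 0.4018 -0.2902 0.1019 rect [ 0.4081 -0.2849] [0.1107 0.1895] 86.3 zmed 0.0035
```

```bash
python3 - <<'E'
from h import *
f=np.load("top0.npz");im,d=f["im"],f["d"]
P=points("top",d);X,Y,Z=P[...,0],P[...,1],P[...,2]
m=(im.max(-1)<60)&(X>.48)&(X<.58)&(Y>.2)&(Y<.33)
n,l,st,c=cv2.connectedComponentsWithStats(m.astype(np.uint8));i=1+st[1:,4].argmax()
ct=np.argwhere(l==i)[:,::-1]
q=np.array([ray("top",*a,.008)[:2] for a in ct],np.float32);print("pad",q.mean(0),cv2.minEnclosingCircle(q))
for g in ("top",):
  h=cv2.cvtColor(im,cv2.COLOR_RGB2HSV)
  sat=h[...,1];hh=h[...,0].astype(int)
  m=((hh>95)|(sat<60))&(X>.28)&(X<.7)&(Y<-.2)&(Y>-.42)
  n,l,st,c=cv2.connectedComponentsWithStats(m.astype(np.uint8));i=1+st[1:,4].argmax()
  ct=np.argwhere(l==i)[:,::-1]
  for z in (.004,.016):
    q=np.array([ray("top",*a,z)[:2] for a in ct],np.float32);print("tray",z,cv2.minAreaRect(q),cv2.boxPoints(cv2.minAreaRect(q)).round(3).tolist())
for m,nm in (((hh>100)&(hh<125)&(sat>120)&(X>.35)&(X<.65)&(abs(Y+.02)<.13),"lid"),):
  ct=np.argwhere(m)[:,::-1];q=np.array([ray("top",*a,.008)[:2] for a in ct],np.float32);print(nm,cv2.minEnclosingCircle(q))
cv2.imwrite("pics/top_zoom.png",cv2.resize(im[100:310,60:470,::-1],None,fx=1.9,fy=1.9))
E
```

```text
pad [0.5325769 0.2950615] ((0.5321096181869507, 0.2950115203857422), 0.008485723286867142)Traceback (most recent call last):
  File "<stdin>", line 15, in <module>
  File "h.py", line 4, in ray
    p=manip.camera_params(n);K,R,t=p["intrinsics"],p["R"],p["t"]
ValueError: time passes only in moves, steps and waits
```

```bash
sed -i 's/^def ray/from functools import lru_cache\n@lru_cache(None)\ndef CP(n): return manip.camera_params(n)\ndef ray/; s/p=manip.camera_params(n)/p=CP(n)/' h.py; cat > m.py <<'E'
from h import *
f=np.load("top0.npz");im,d=f["im"],f["d"]
P=points("top",d);X,Y,Z=P[...,0],P[...,1],P[...,2]
h=cv2.cvtColor(im,cv2.COLOR_RGB2HSV)
sat=h[...,1];hh=h[...,0].astype(int)
print(im[180,127],im[205,412],im[195,230],im[240,300])
m=(im.max(-1)<90)&(sat<140)&(X>.46)&(X<.60)&(Y>.2)&(Y<.35)
n,l,st,c=cv2.connectedComponentsWithStats(m.astype(np.uint8));i=1+st[1:,4].argmax()
q=np.array([ray("top",*a,.008)[:2] for a in np.argwhere(l==i)[:,::-1]],np.float32);print("pad",q.mean(0),cv2.minEnclosingCircle(q))
m=(((hh>95)&(hh<130))|(sat<60))&(X>.2)&(X<.75)&(Y<-.2)&(Y>-.45)
n,l,st,c=cv2.connectedComponentsWithStats(m.astype(np.uint8));i=1+st[1:,4].argmax()
for z in (.004,.016):
    q=np.array([ray("top",*a,z)[:2] for a in np.argwhere(l==i)[:,::-1]],np.float32);print("tray",z,cv2.minAreaRect(q),cv2.boxPoints(cv2.minAreaRect(q)).round(3).tolist())
m=(hh>100)&(hh<125)&(sat>120)&(X>.35)&(X<.65)&(abs(Y+.02)<.13)
q=np.array([ray("top",*a,.008)[:2] for a in np.argwhere(m)[:,::-1]],np.float32);print("lid",cv2.minEnclosingCircle(q))
cv2.imwrite("pics/top_zoom.png",cv2.resize(im[100:310,60:470,::-1],None,fx=1.9,fy=1.9))
E
python3 m.py
```

```text
[63 60 58] [140 142 151] [ 73  99 155] [145 107  86]
pad [0.52754885 0.26845467] ((0.5280297994613647, 0.2686115503311157), 0.03483552858233452)
tray 0.004 ((0.47597265243530273, -0.30188825726509094), (0.13508963584899902, 0.343891441822052), 83.77117919921875) [[0.2980000078678131, -0.3499999940395355], [0.6399999856948853, -0.3880000114440918], [0.6539999842643738, -0.2529999911785126], [0.31200000643730164, -0.2160000056028366]]
tray 0.016 ((0.4756056070327759, -0.2977054715156555), (0.13318899273872375, 0.3390529751777649), 83.77116394042969) [[0.30000001192092896, -0.34599998593330383], [0.6370000243186951, -0.38199999928474426], [0.6510000228881836, -0.25], [0.3140000104904175, -0.21299999952316284]]
lid ((0.496001273393631, -0.021722441539168358), 0.10259383916854858)
```

View pics/top_zoom.png

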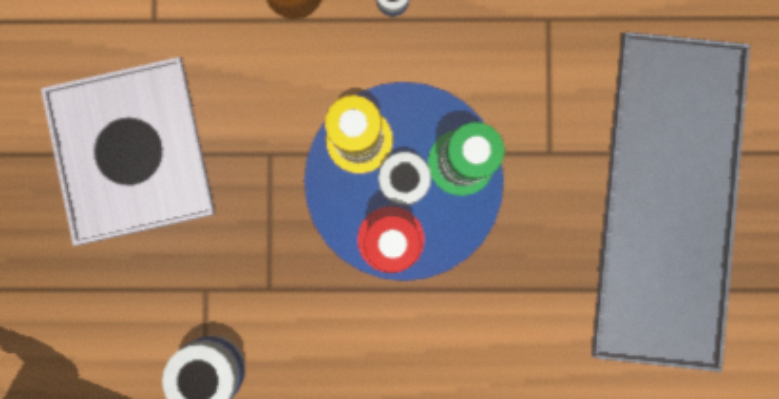

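```bash
cat > g.py <<'E'
import sys
from h import *
s=manip.get_state()
print("t",round(s["clock"],2),"pos",s["position"].round(4),"w",round(s["width"],4),"F",s["contact_force"].round(1),"q6",s["qpos"].round(2))
for a in sys.argv[1:]:
    X=[float(k) for k in a.split(",")];D,R=tool_delta(X,s);print(a,"->",D.round(4))
D,R=tool_delta([0,0,0],s);print(R.round(3).tolist(),"jaw yaw deg",np.degrees(np.arctan2(R[1,1],R[0,1])).round(2))
E
python3 g.py 0.515,-0.0815,0.26
```

```text
t 0.1 pos [0.2156 0.5325 0.2305] w 0.0854 F [0.1 0.  1.1] q6 [ 1.07  0.28  1.51 -0.    1.36 -0.12]
0.515,-0.0815,0.26 -> [-0.0288 -0.4568  0.508 ]
[[-0.001, 0.375, 0.927], [-0.001, 0.927, -0.375], [-1.0, -0.002, -0.0]] jaw yaw deg 67.95
```

Call:
play_rows(
  plan=[
    [[0,-0.01,-0.03,0.03,-2],[0,-0.03,-0.06,0.067,-4],[0,-0.03,-0.09,0.1,-6],[0,-0.03,-0.12,0.133,-8],[0,-0.03,-0.15,0.167,-10],[0,-0.03,-0.18,0.2,-12],[0,-0.03,-0.21,0.233,-14],[0,-0.03,-0.24,0.267,-16],[0,-0.03,-0.27,0.3,-18],[0,-0.03,-0.3,0.333,-20],[0,-0.03,-0.33,0.367,-22],[0,-0.03,-0.35,0.39,-22]],
  ],
  grip_force=40,
)

```text
clock: 1.3
position: [0.4465, 0.0591, 0.2608]
ee_rot: [0.707, 0.0, 0.707, -0.002]
contact_force: [-1.0, 1.0, -0.3]
width: 0.0854
```

```bash
python3 g.py 0.515,-0.0815,0.26
```

```text
t 1.3 pos [0.4465 0.0591 0.2608] w 0.0854 F [-1.   1.  -0.3] q6 [-0.02  0.07  1.69 -0.    1.38 -1.59]
0.515,-0.0815,0.26 -> [ 0.001  -0.1404  0.0688]
[[-0.001, 0.002, 1.0], [-0.002, 1.0, -0.002], [-1.0, -0.002, -0.001]] jaw yaw deg 89.87
```

Call:
play_rows(
  plan=[
    [[0,0,-0.04,0.02,0],[0,0,-0.08,0.04,0],[0,0,-0.12,0.06,0],[0,0.001,-0.14,0.069,0],[0,0.001,-0.14,0.069,0],[0,0.02,-0.14,0.069,0],[0,0.05,-0.14,0.069,0],[0,0.08,-0.14,0.069,0],[0,0.11,-0.14,0.069,0],[0,0.14,-0.14,0.069,0],[0,0.155,-0.14,0.069,0],[0,0.164,-0.14,0.069,0]],
  ],
)

```text
clock: 2.5
position: [0.5133, -0.0799, 0.0954]
ee_rot: [0.706, 0.0, 0.709, -0.001]
contact_force: [-0.1, -0.4, 0.3]
width: 0.0852
```

Call:
play_rows(
  plan=[
    [[0,0,0,0,0],[0,0,0,0,0]],
  ],
)

```text
clock: 2.7
position: [0.5133, -0.0794, 0.0958]
ee_rot: [0.706, 0.0, 0.709, -0.001]
contact_force: [-0.2, 0.6, 0.7]
width: 0.0856
```

```bash
python3 - <<'E'
from h import *
for n in ("top","wrist"):
    im,d=manip.get_image(n);cv2.imwrite(f"pics/{n}1.png",im[:,:,::-1])
E
python3 g.py 0.515,-0.0815,0.097; python3 -c "
import cv2,numpy as np
a=cv2.imread('pics/top1.png');b=cv2.imread('pics/wrist1.png')
cv2.imwrite('pics/c1.png',cv2.resize(np.hstack([a,b]),(800,300)))"
```

```text
t 2.8 pos [ 0.514  -0.0799  0.0965] w 0.0855 F [0.7 0.  0.2] q6 [-0.29  0.31  1.82 -0.    1.01 -1.86]
0.515,-0.0815,0.097 -> [-0.0005 -0.0016  0.001 ]
[[-0.002, 0.001, 1.0], [-0.001, 1.0, -0.001], [-1.0, -0.001, -0.002]] jaw yaw deg 89.93
```

View pics/c1.png

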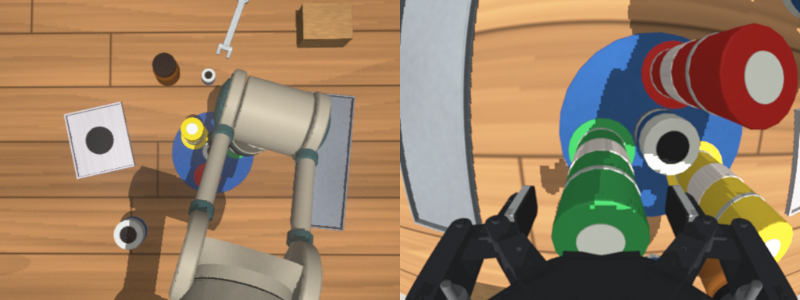

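The wrist view shows the green can at (605,240) between the two fingers, both with clearance. I'll close on it.

Call:
play_rows(
  plan=[
    [[0.1,0,-0.001,0.001,0],[0.3,0,-0.002,0.001,0],[0.5,0,-0.002,0.001,0],[0.7,0,-0.002,0.001,0],[0.8,0,-0.002,0.001,0],[0.8,0,-0.002,0.001,0],[0.8,0,-0.002,0.001,0],[0.8,0,-0.002,0.001,0],[0.8,-0.005,-0.002,0.001,0],[0.8,-0.02,-0.002,0.001,0],[0.8,-0.04,-0.002,0.001,0],[0.8,-0.06,-0.002,0.001,0]],
  ],
  grip_force=40,
)

```text
clock: 4.0
position: [0.5141, -0.0818, 0.1561]
ee_rot: [0.705, 0.0, 0.709, -0.001]
contact_force: [-0.3, -1.2, -2.3]
width: 0.0492
```

```bash
python3 g.py 0.575,-0.308,0.16; python3 - <<'E'
from h import *
im,d=manip.get_image("wrist");cv2.imwrite(f"pics/wrist2.png",im[:,:,::-1])
E
```

```text
t 4.0 pos [ 0.5141 -0.0818  0.1561] w 0.0492 F [-0.3 -1.2 -2.3] q6 [-0.29  0.25  1.74 -0.    1.16 -1.86]
0.575,-0.308,0.16 -> [-0.004  -0.2262  0.0611]
[[-0.005, 0.001, 1.0], [-0.001, 1.0, -0.001], [-1.0, -0.001, -0.005]] jaw yaw deg 89.93
```

View pics/wrist2.png

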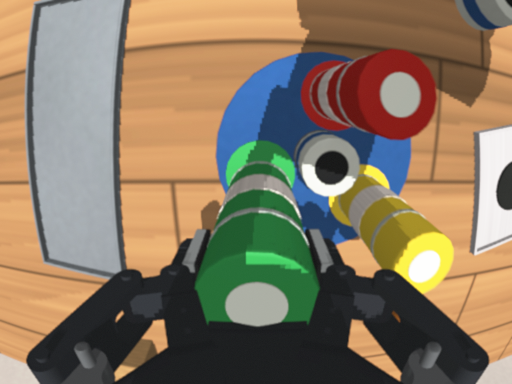

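Call:
play_rows(
  plan=[
    [[0.8,-0.004,-0.01,0.003,0],[0.8,-0.004,-0.03,0.008,0],[0.8,-0.004,-0.06,0.016,0],[0.8,-0.004,-0.09,0.024,0],[0.8,-0.004,-0.12,0.032,0],[0.8,-0.004,-0.15,0.04,0],[0.8,-0.004,-0.18,0.049,0],[0.8,-0.004,-0.205,0.056,0],[0.8,-0.004,-0.22,0.06,0],[0.8,-0.004,-0.226,0.061,0],[0.8,-0.004,-0.226,0.061,0],[0.8,-0.004,-0.226,0.061,0]],
  ],
)

```text
clock: 5.25
position: [0.5766, -0.3072, 0.164]
ee_rot: [0.707, -0.0, 0.707, -0.001]
contact_force: [-0.0, 0.1, -2.2]
width: 0.0491
```

Call:
play_rows(
  plan=[
    [[0.8,0.01,0,0,0],[0.8,0.03,0,0,0],[0.8,0.045,0,0,0],[0.8,0.055,0,0,0],[0.8,0.06,0,0,0],[0.8,0.063,0,0,0],[0.8,0.065,0,0,0],[0.8,0.067,0,0,0],[0.8,0.067,0,0,0]],
  ],
)

```text
clock: 6.15
position: [0.5767, -0.3074, 0.0972]
ee_rot: [0.707, -0.0, 0.707, -0.001]
contact_force: [0.2, 1.1, -2.8]
width: 0.0494
```

```bash
python3 g.py 0.575,-0.308,0.09; python3 - <<'E'
from h import *
im,d=manip.get_image("wrist");cv2.imwrite(f"pics/wrist3.png",im[:,:,::-1])
E
```

```text
t 6.15 pos [ 0.5767 -0.3074  0.0972] w 0.0494 F [ 0.2  1.1 -2.8] q6 [-0.6   0.48  1.52 -0.    1.13 -2.17]
0.575,-0.308,0.09 -> [ 0.0072 -0.0006 -0.0017]
[[0.001, 0.001, 1.0], [-0.002, 1.0, -0.001], [-1.0, -0.002, 0.001]] jaw yaw deg 89.96
```

View pics/wrist3.png

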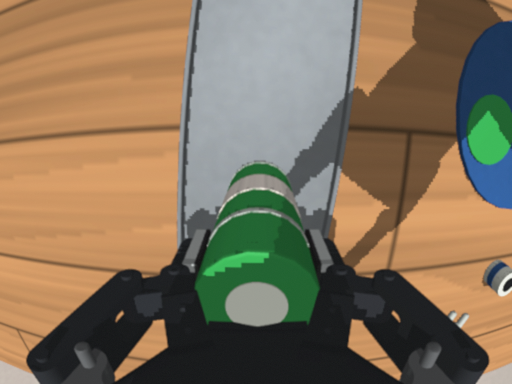

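The can is centred between the tray's side walls (180–350 px across), with the base just above the floor. I'll lower the last few mm and release.

Call:
play_rows(
  plan=[
    [[0.8,0.003,0,-0.001,0],[0.8,0.005,0,-0.001,0],[0.8,0.006,0,-0.001,0],[0.8,0.007,0,-0.001,0],[0.8,0.007,0,-0.001,0]],
  ],
)

```text
clock: 6.7
position: [0.5758, -0.3074, 0.0903]
ee_rot: [0.707, -0.0, 0.707, -0.001]
contact_force: [0.1, -0.2, -2.6]
width: 0.0494
```

Call:
play_rows(
  plan=[
    [[0.8,0.001,0,0,0],[0.8,0.002,0,0,0],[0.8,0.002,0,0,0]],
  ],
)

```text
clock: 7.0
position: [0.5762, -0.3074, 0.0902]
ee_rot: [0.708, -0.001, 0.706, -0.001]
contact_force: [-0.8, 0.9, 5.1]
width: 0.0494
```

Contact (+5 N). Opening and lifting.

Call:
play_rows(
  plan=[
    [[0.5,0,0,0,0],[0.3,0,0,0,0],[0.1,0,0,0,0],[0,0,0,0,0],[0,0,0,0,0],[0,0,0,0,0],[0,-0.02,0,0,0],[0,-0.06,0,0,0],[0,-0.1,0,0,0],[0,-0.14,0,0,0],[0,-0.17,0,0,0],[0,-0.17,0.03,-0.015,0]],
  ],
)

```text
clock: 8.2
position: [0.5645, -0.2814, 0.2651]
ee_rot: [0.712, -0.003, 0.703, -0.005]
contact_force: [-0.3, 0.5, -0.9]
width: 0.0854
```

```bash
python3 g.py 0.434,-0.009,0.26 0.434,-0.009,0.0965; python3 - <<'E'
from h import *
im,d=manip.get_image("wrist");cv2.imwrite(f"pics/wrist4.png",im[:,:,::-1])
E
```

```text
t 8.2 pos [ 0.5645 -0.2814  0.2651] w 0.0854 F [-0.3  0.5 -0.9] q6 [-0.57  0.34  1.33 -0.    1.46 -2.14]
0.434,-0.009,0.26 -> [ 0.0005  0.272  -0.1314]
0.434,-0.009,0.0965 -> [ 0.164   0.2737 -0.1335]
[[0.013, 0.003, 1.0], [-0.01, 1.0, -0.003], [-1.0, -0.01, 0.013]] jaw yaw deg 89.81
```

View pics/wrist4.png

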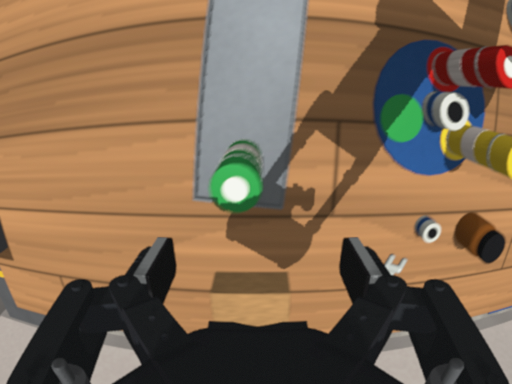

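The green can stands upright in the tray at (237,180). Next is red.

Call:
play_rows(
  plan=[
    [[0,0,0.03,-0.015,0],[0,0,0.07,-0.034,0],[0,0,0.11,-0.053,0],[0,0,0.15,-0.072,0],[0,0,0.19,-0.092,0],[0,0,0.22,-0.107,0],[0,0,0.25,-0.121,0],[0,0,0.265,-0.129,0],[0,0,0.272,-0.131,0],[0,0,0.272,-0.131,0],[0,0,0.272,-0.131,0],[0,0,0.272,-0.131,0]],
  ],
)

```text
clock: 9.45
position: [0.429, -0.0017, 0.2625]
ee_rot: [0.708, 0.0, 0.706, -0.001]
contact_force: [1.2, 0.2, -0.0]
width: 0.0855
```

```bash
python3 g.py 0.434,-0.009,0.26 0.434,-0.009,0.0965
```

```text
t 9.45 pos [ 0.429  -0.0017  0.2625] w 0.0855 F [ 1.2  0.2 -0. ] q6 [-0.17  0.03  1.73  0.    1.38 -1.74]
0.434,-0.009,0.26 -> [ 0.0025 -0.0073  0.005 ]
0.434,-0.009,0.0965 -> [ 0.166  -0.0072  0.0044]
[[0.004, 0.001, 1.0], [-0.0, 1.0, -0.001], [-1.0, -0.0, 0.004]] jaw yaw deg 89.93
```

Call:
play_rows(
  plan=[
    [[0,0.01,-0.007,0.004,0],[0,0.03,-0.007,0.004,0],[0,0.06,-0.007,0.004,0],[0,0.09,-0.007,0.004,0],[0,0.12,-0.007,0.004,0],[0,0.145,-0.007,0.004,0],[0,0.16,-0.007,0.004,0],[0,0.166,-0.007,0.004,0],[0,0.166,-0.007,0.004,0],[0,0.166,-0.007,0.004,0],[0,0.166,-0.007,0.004,0]],
  ],
)

```text
clock: 10.55
position: [0.4345, -0.0091, 0.0973]
ee_rot: [0.709, 0.0, 0.705, -0.001]
contact_force: [0.0, -0.2, 0.5]
width: 0.0853
```

```bash
python3 g.py 0.434,-0.0087,0.0965; python3 - <<'E'
from h import *
im,d=manip.get_image("wrist");cv2.imwrite(f"pics/wrist5.png",im[:,:,::-1])
E
```

```text
t 10.55 pos [ 0.4345 -0.0091  0.0973] w 0.0853 F [ 0.  -0.2  0.5] q6 [-0.18  0.19  2.    0.    0.95 -1.75]
0.434,-0.0087,0.0965 -> [ 0.0008  0.0004 -0.0005]
[[0.006, 0.001, 1.0], [-0.001, 1.0, -0.001], [-1.0, -0.001, 0.006]] jaw yaw deg 89.92
```

View pics/wrist5.png

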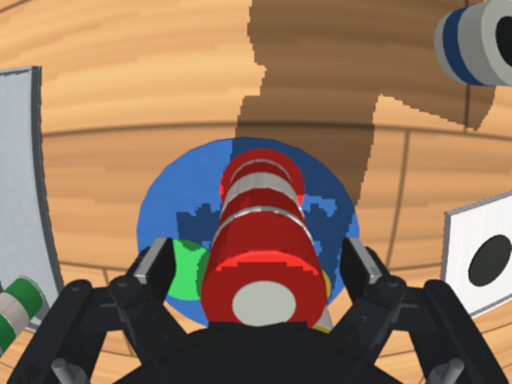

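Red is between the fingers, a bit right of centre at (264,300). Gripping and lifting.

Call:
play_rows(
  plan=[
    [[0.2,0.001,0.001,0,0],[0.4,0.001,0.001,0,0],[0.6,0.001,0.001,0,0],[0.8,0.001,0.001,0,0],[0.8,0.001,0.001,0,0],[0.8,0.001,0.001,0,0],[0.8,0.001,0.001,0,0],[0.8,-0.005,0.001,0,0],[0.8,-0.02,0.001,0,0],[0.8,-0.04,0.001,0,0],[0.8,-0.06,0.001,0,0],[0.8,-0.06,0.001,0,0]],
  ],
)

```text
clock: 11.8
position: [0.4357, -0.0084, 0.1593]
ee_rot: [0.711, -0.0, 0.703, -0.001]
contact_force: [1.4, -0.4, -2.3]
width: 0.0494
```

```bash
python3 g.py 0.376,-0.288,0.16
```

```text
t 11.8 pos [ 0.4357 -0.0084  0.1593] w 0.0494 F [ 1.4 -0.4 -2.3] q6 [-0.18  0.12  1.91  0.    1.11 -1.75]
0.376,-0.288,0.16 -> [-0.0009 -0.2797 -0.0594]
[[0.011, 0.001, 1.0], [-0.002, 1.0, -0.001], [-1.0, -0.002, 0.011]] jaw yaw deg 89.93
```

Call:
play_rows(
  plan=[
    [[0.8,0,-0.01,-0.002,0],[0.8,0,-0.035,-0.007,0],[0.8,0,-0.065,-0.014,0],[0.8,0,-0.1,-0.021,0],[0.8,0,-0.135,-0.029,0],[0.8,0,-0.17,-0.036,0],[0.8,0,-0.205,-0.044,0],[0.8,0,-0.24,-0.051,0],[0.8,0,-0.265,-0.056,0],[0.8,0,-0.28,-0.059,0],[0.8,0,-0.28,-0.059,0],[0.8,0,-0.28,-0.059,0]],
  ],
)

```text
clock: 13.0
position: [0.3758, -0.2874, 0.1583]
ee_rot: [0.71, 0.001, 0.704, -0.0]
contact_force: [-0.3, -0.6, -2.5]
width: 0.0494
```

```bash
python3 g.py 0.376,-0.288,0.097
```

```text
t 13.0 pos [ 0.3758 -0.2874  0.1583] w 0.0494 F [-0.3 -0.6 -2.5] q6 [-0.81  0.18  1.84  0.01  1.12 -2.38]
0.376,-0.288,0.097 -> [ 0.0613 -0.0007 -0.0003]
[[0.009, 0.002, 1.0], [0.001, 1.0, -0.002], [-1.0, 0.001, 0.009]] jaw yaw deg 89.89
```

Call:
play_rows(
  plan=[
    [[0.8,0.01,0,0,0],[0.8,0.03,0,0,0],[0.8,0.05,0,0,0],[0.8,0.058,0,0,0],[0.8,0.061,0,0,0],[0.8,0.063,0,0,0],[0.8,0.065,0,0,0],[0.8,0.067,0,0,0],[0.8,0.068,0,0,0],[0.8,0.068,0,0,0]],
  ],
)

```text
clock: 14.0
position: [0.3764, -0.2874, 0.0904]
ee_rot: [0.71, 0.001, 0.704, -0.001]
contact_force: [-0.6, -1.1, -2.6]
width: 0.0493
```

Call:
play_rows(
  plan=[
    [[0.8,0.001,0,0,0],[0.8,0.002,0,0,0],[0.8,0.002,0,0,0]],
  ],
)

```text
clock: 14.3
position: [0.3769, -0.2876, 0.0898]
ee_rot: [0.711, 0.001, 0.703, -0.001]
contact_force: [-1.1, 2.1, 8.1]
width: 0.0494
```

Call:
play_rows(
  plan=[
    [[0.5,0,0,0,0],[0.3,0,0,0,0],[0.1,0,0,0,0],[0,0,0,0,0],[0,0,0,0,0],[0,0,0,0,0],[0,-0.02,0,0,0],[0,-0.06,0,0,0],[0,-0.1,0,0,0],[0,-0.14,0,0,0],[0,-0.17,0,0,0],[0,-0.17,0,0,0]],
  ],
)

```text
clock: 15.5
position: [0.3769, -0.2895, 0.2644]
ee_rot: [0.713, -0.002, 0.701, -0.003]
contact_force: [0.4, -0.4, -1.0]
width: 0.0855
```

```bash
python3 g.py 0.5386,0.0256,0.26; python3 - <<'E'
from h import *
im,d=manip.get_image("wrist");cv2.imwrite(f"pics/wrist6.png",im[:,:,::-1])
E
```

```text
t 15.5 pos [ 0.3769 -0.2895  0.2644] w 0.0855 F [ 0.4 -0.4 -1. ] q6 [-0.81  0.1   1.66  0.01  1.37 -2.38]
0.5386,0.0256,0.26 -> [0.0049 0.3155 0.1609]
[[0.018, 0.002, 1.0], [-0.007, 1.0, -0.002], [-1.0, -0.007, 0.018]] jaw yaw deg 89.88
```

View pics/wrist6.png

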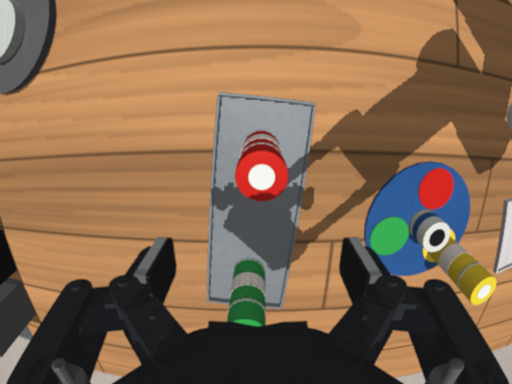

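Red and green stand in the tray at (262,170) and (247,290). Going over to yellow.

Call:
play_rows(
  plan=[
    [[0,0,0.03,0.015,0],[0,0,0.07,0.036,0],[0,0,0.11,0.056,0],[0,0,0.15,0.077,0],[0,0,0.19,0.097,0],[0,0,0.23,0.117,0],[0,0,0.265,0.135,0],[0,0,0.29,0.148,0],[0,0,0.31,0.158,0],[0,0,0.315,0.161,0],[0,0,0.315,0.161,0],[0,0,0.315,0.161,0]],
  ],
)

```text
clock: 16.75
position: [0.5368, 0.0253, 0.2622]
ee_rot: [0.711, -0.001, 0.703, -0.003]
contact_force: [0.2, -1.4, -0.1]
width: 0.0855
```

```bash
python3 g.py 0.5386,0.0256,0.0965
```

```text
t 16.75 pos [0.5368 0.0253 0.2622] w 0.0855 F [ 0.2 -1.4 -0.1] q6 [-0.08  0.2   1.54 -0.    1.4  -1.65]
0.5386,0.0256,0.0965 -> [ 0.1657  0.0011 -0.0002]
[[0.012, 0.003, 1.0], [-0.005, 1.0, -0.003], [-1.0, -0.005, 0.012]] jaw yaw deg 89.85
```

Call:
play_rows(
  plan=[
    [[0,0.01,0.001,0,0],[0,0.03,0.001,0,0],[0,0.06,0.001,0,0],[0,0.09,0.001,0,0],[0,0.12,0.001,0,0],[0,0.145,0.001,0,0],[0,0.16,0.001,0,0],[0,0.166,0.001,0,0],[0,0.166,0.001,0,0],[0,0.166,0.001,0,0],[0,0.166,0.001,0,0]],
  ],
)

```text
clock: 17.85
position: [0.5396, 0.0253, 0.0973]
ee_rot: [0.712, -0.001, 0.702, -0.003]
contact_force: [-0.3, -0.6, -0.0]
width: 0.0852
```

```bash
python3 g.py 0.5386,0.0256,0.0965; python3 - <<'E'
from h import *
im,d=manip.get_image("wrist");cv2.imwrite(f"pics/wrist7.png",im[:,:,::-1])
E
```

```text
t 17.85 pos [0.5396 0.0253 0.0973] w 0.0852 F [-0.3 -0.6 -0. ] q6 [-0.08  0.33  1.79 -0.    1.01 -1.65]
0.5386,0.0256,0.0965 -> [ 0.0008  0.0003 -0.001 ]
[[0.015, 0.003, 1.0], [-0.005, 1.0, -0.003], [-1.0, -0.005, 0.015]] jaw yaw deg 89.84
```

View pics/wrist7.png

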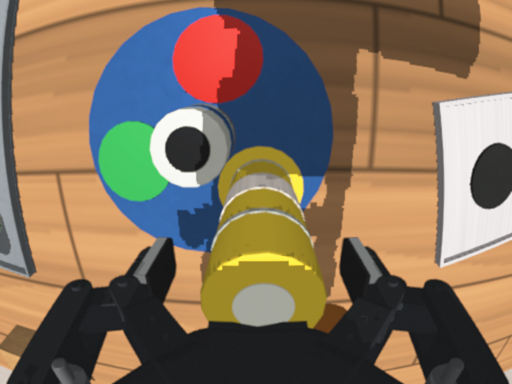

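Yellow is between the fingers at (263,290), with both fingers clear. Gripping and lifting.

Call:
play_rows(
  plan=[
    [[0.2,0.001,0.001,-0.001,0],[0.4,0.001,0.001,-0.001,0],[0.6,0.001,0.001,-0.001,0],[0.8,0.001,0.001,-0.001,0],[0.8,0.001,0.001,-0.001,0],[0.8,0.001,0.001,-0.001,0],[0.8,0.001,0.001,-0.001,0],[0.8,-0.005,0.001,-0.001,0],[0.8,-0.02,0.001,-0.001,0],[0.8,-0.05,0.001,-0.001,0],[0.8,-0.08,0.001,0,0],[0.8,-0.08,0.001,0,0]],
  ],
)

```text
clock: 19.1
position: [0.5411, 0.0264, 0.1809]
ee_rot: [0.715, -0.001, 0.699, -0.003]
contact_force: [0.2, 0.4, -1.6]
width: 0.0492
```

```bash
python3 g.py 0.476,-0.298,0.18
```

```text
t 19.1 pos [0.5411 0.0264 0.1809] w 0.0492 F [ 0.2  0.4 -1.6] q6 [-0.08  0.25  1.67 -0.    1.2  -1.64]
0.476,-0.298,0.18 -> [ 0.0014 -0.3245 -0.0643]
[[0.023, 0.003, 1.0], [-0.006, 1.0, -0.003], [-1.0, -0.006, 0.023]] jaw yaw deg 89.85
```

Call:
play_rows(
  plan=[
    [[0.8,0,-0.015,-0.003,0],[0.8,0,-0.045,-0.009,0],[0.8,0,-0.08,-0.016,0],[0.8,0,-0.12,-0.024,0],[0.8,0,-0.16,-0.032,0],[0.8,0,-0.2,-0.04,0],[0.8,0,-0.24,-0.048,0],[0.8,0,-0.28,-0.055,0],[0.8,0,-0.31,-0.061,0],[0.8,0,-0.324,-0.064,0],[0.8,0,-0.324,-0.064,0],[0.8,0,-0.324,-0.064,0]],
  ],
)

```text
clock: 20.3
position: [0.4756, -0.2963, 0.1804]
ee_rot: [0.715, -0.0, 0.7, -0.002]
contact_force: [-0.3, -0.5, -2.2]
width: 0.049
```

```bash
python3 g.py 0.476,-0.298,0.09; python3 - <<'E'
from h import *
im,d=manip.get_image("wrist");cv2.imwrite(f"pics/wrist8.png",im[:,:,::-1])
E
```

```text
t 20.3 pos [ 0.4756 -0.2963  0.1804] w 0.049 F [-0.3 -0.5 -2.2] q6 [-0.69  0.28  1.63  0.01  1.21 -2.26]
0.476,-0.298,0.09 -> [ 0.0904 -0.0014 -0.0015]
[[0.021, 0.003, 1.0], [-0.003, 1.0, -0.003], [-1.0, -0.003, 0.021]] jaw yaw deg 89.82
```

View pics/wrist8.png

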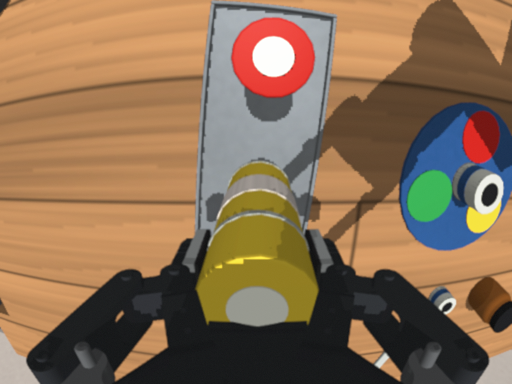

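Call:
play_rows(
  plan=[
    [[0.8,0.01,0,-0.001,0],[0.8,0.03,-0.001,-0.001,0],[0.8,0.055,-0.001,-0.001,0],[0.8,0.075,-0.001,-0.001,0],[0.8,0.083,-0.001,-0.001,0],[0.8,0.086,-0.001,-0.001,0],[0.8,0.088,-0.001,-0.001,0],[0.8,0.089,-0.001,-0.001,0],[0.8,0.09,-0.001,-0.001,0],[0.8,0.09,-0.001,-0.001,0]],
  ],
)

```text
clock: 21.35
position: [0.4771, -0.2974, 0.0912]
ee_rot: [0.715, -0.001, 0.699, -0.002]
contact_force: [0.1, 0.8, -1.8]
width: 0.0491
```

Call:
play_rows(
  plan=[
    [[0.8,0.001,0,0,0],[0.8,0.002,0,0,0],[0.8,0.003,0,0,0],[0.8,0.003,0,0,0]],
  ],
)

```text
clock: 21.75
position: [0.4778, -0.2977, 0.0898]
ee_rot: [0.716, -0.001, 0.699, -0.003]
contact_force: [-0.7, 1.3, 6.7]
width: 0.0491
```

Call:
play_rows(
  plan=[
    [[0.5,0,0,0,0],[0.3,0,0,0,0],[0.1,0,0,0,0],[0,0,0,0,0],[0,0,0,0,0],[0,-0.02,0,0,0],[0,-0.06,0,0,0],[0,-0.1,0,0,0],[0,-0.13,0,0,0],[0,-0.13,0,0,0],[0,-0.13,0,0,0],[0,-0.13,0,0,0]],
  ],
)

```text
clock: 22.95
position: [0.4739, -0.2964, 0.2183]
ee_rot: [0.715, -0.0, 0.699, -0.002]
contact_force: [-0.1, -0.5, -0.4]
width: 0.0856
```

```bash
python3 g.py 0.496,-0.0215,0.15; python3 - <<'E'
from h import *
im,d=manip.get_image("wrist");cv2.imwrite(f"pics/wrist9.png",im[:,:,::-1])
im,d=manip.get_image("top");cv2.imwrite(f"pics/top9.png",im[:,:,::-1]);np.savez("top9.npz",im=im,d=d)
a=cv2.imread('pics/top9.png');b=cv2.imread('pics/wrist9.png')
cv2.imwrite('pics/c9.png',cv2.resize(np.hstack([a,b]),(800,300)))
E
```

```text
t 22.95 pos [ 0.4739 -0.2964  0.2183] w 0.0856 F [-0.1 -0.5 -0.4] q6 [-0.69  0.25  1.58  0.01  1.3  -2.26]
0.496,-0.0215,0.15 -> [0.0678 0.2752 0.0199]
[[0.022, 0.002, 1.0], [-0.004, 1.0, -0.002], [-1.0, -0.004, 0.022]] jaw yaw deg 89.86
```

View pics/c9.png

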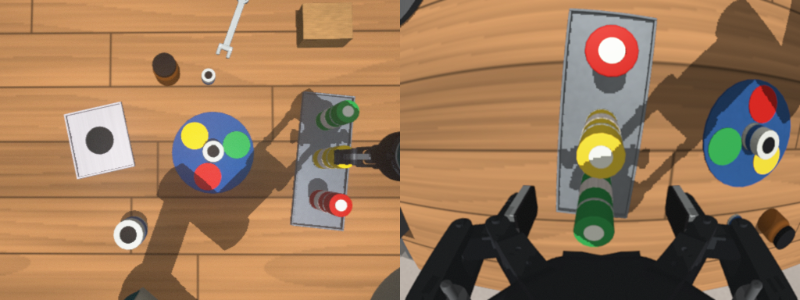

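All three cans stand in the tray, and the lid, discs and filter are fully visible in the top view. I'll measure the discs and filter directly.

```bash
cat > discs.py <<'E'
import sys
from h import *
f=np.load(sys.argv[1]);im,d=f["im"],f["d"]
h=cv2.cvtColor(im,cv2.COLOR_RGB2HSV);H,S,V=[h[...,i].astype(int) for i in range(3)]
P=points("top",d);X,Y,Z=[P[...,i] for i in range(3)]
near=(X>.38)&(X<.62)&(abs(Y+.02)<.12)
def rep(m,z,nm):
    n,l,st,c=cv2.connectedComponentsWithStats(m.astype(np.uint8))
    if n<2: return
    i=1+st[1:,4].argmax()
    q=np.array([ray("top",*a,z)[:2] for a in np.argwhere(l==i)[:,::-1]],np.float32);e=cv2.minEnclosingCircle(q)
    print(nm,q.mean(0).round(4),np.round(e[0],4),round(e[1],4))
rep(near&((H<8)|(H>172))&(S>150)&(Z<.03),.011,"dred")
rep(near&(H>22)&(H<35)&(S>130)&(Z<.03),.011,"dyel")
rep(near&(H>45)&(H<80)&(S>110)&(Z<.03),.011,"dgre")
rep((Z>.05)&(Z<.065)&near,.058,"filter")
rep((Z>.05)&(Z<.065)&(abs(X-.53)<.07)&(abs(Y-.27)<.07),.058,"filter on pad")
rep((Z>.14)&(Z<.16)&near&((H<8)|(H>172)),.151,"cr");rep((Z>.14)&(Z<.16)&near&(H>22)&(H<35),.151,"cy");rep((Z>.14)&(Z<.16)&near&(H>45)&(H<80),.151,"cg")
E
python3 discs.py top9.npz
```

```text
dred [ 0.435  -0.0085] [ 0.435  -0.0083] 0.0341
dyel [0.5386 0.0247] [0.5388 0.0246] 0.0346
dgre [ 0.5153 -0.0818] [ 0.5154 -0.0819] 0.0346
filter [ 0.4963 -0.0212] [ 0.4964 -0.0212] 0.0258
```

Call:
play_rows(
  plan=[
    [[0,0,0.03,0.002,0],[0,0,0.07,0.005,0],[0,0,0.11,0.008,0],[0,0,0.15,0.011,0],[0,0,0.19,0.014,0],[0,0,0.225,0.016,0],[0,0,0.255,0.018,0],[0,0,0.27,0.02,0],[0,0,0.275,0.02,0],[0,0.02,0.275,0.02,0],[0,0.06,0.275,0.02,0],[0,0.1,0.275,0.02,0]],
  ],
)

```text
clock: 24.25
position: [0.4971, -0.0225, 0.1167]
ee_rot: [0.715, -0.001, 0.699, -0.002]
contact_force: [1.3, -0.5, 0.0]
width: 0.0858
```

```bash
python3 g.py 0.496,-0.0215,0.022
```

```text
t 24.25 pos [ 0.4971 -0.0225  0.1167] w 0.0858 F [ 1.3 -0.5  0. ] q6 [-0.19  0.24  1.86  0.    1.01 -1.75]
0.496,-0.0215,0.022 -> [ 0.0946  0.0014 -0.0033]
[[0.023, 0.003, 1.0], [-0.004, 1.0, -0.003], [-1.0, -0.004, 0.023]] jaw yaw deg 89.85
```

Call:
play_rows(
  plan=[
    [[0,0.01,0.001,-0.003,0],[0,0.03,0.001,-0.003,0],[0,0.05,0.001,-0.003,0],[0,0.07,0.001,-0.003,0],[0,0.085,0.001,-0.003,0],[0,0.092,0.001,-0.003,0],[0,0.094,0.001,-0.003,0],[0,0.094,0.001,-0.003,0]],
  ],
)

```text
clock: 25.05
position: [0.4965, -0.0223, 0.0226]
ee_rot: [0.715, -0.0, 0.699, -0.003]
contact_force: [0.0, -0.1, 0.6]
width: 0.0852
```

```bash
python3 g.py 0.496,-0.0215,0.022; python3 - <<'E'
from h import *
im,d=manip.get_image("wrist");cv2.imwrite(f"pics/wrist10.png",im[:,:,::-1])
E
```

```text
t 25.05 pos [ 0.4965 -0.0223  0.0226] w 0.0852 F [ 0.  -0.1  0.6] q6 [-0.18  0.37  1.98 -0.    0.77 -1.75]
0.496,-0.0215,0.022 -> [ 0.0005  0.0008 -0.0005]
[[0.023, 0.003, 1.0], [-0.004, 1.0, -0.003], [-1.0, -0.004, 0.023]] jaw yaw deg 89.83
```

View pics/wrist10.png

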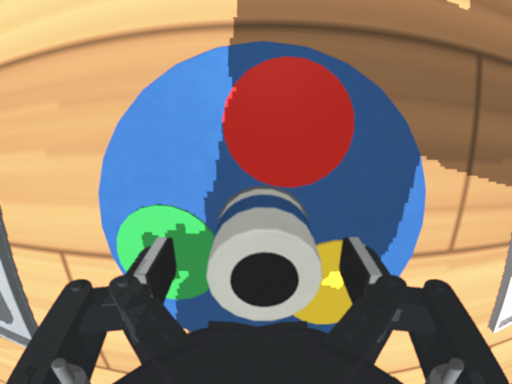

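The filter is centred between the fingers at (264,260). Gripping and lifting.

Call:
play_rows(
  plan=[
    [[0.2,0,0.001,0,0],[0.4,0,0.001,0,0],[0.6,0,0.001,0,0],[0.8,0,0.001,0,0],[0.8,0,0.001,0,0],[0.8,0,0.001,0,0],[0.8,0,0.001,0,0],[0.8,-0.005,0.001,0,0],[0.8,-0.02,0.001,0,0],[0.8,-0.05,0.001,0,0],[0.8,-0.06,0.001,0,0],[0.8,-0.06,0.001,0,0]],
  ],
)

```text
clock: 26.3
position: [0.4964, -0.0212, 0.0842]
ee_rot: [0.717, -0.001, 0.697, -0.003]
contact_force: [0.7, -0.1, -3.1]
width: 0.0511
```

```bash
python3 g.py 0.528,0.2685,0.083; python3 - <<'E'
from h import *
im,d=manip.get_image("wrist");cv2.imwrite(f"pics/wrist11.png",im[:,:,::-1])
E
```

```text
t 26.3 pos [ 0.4964 -0.0212  0.0842] w 0.0511 F [ 0.7 -0.1 -3.1] q6 [-0.18  0.28  1.91 -0.    0.92 -1.75]
0.528,0.2685,0.083 -> [0.0006 0.2898 0.0308]
[[0.027, 0.003, 1.0], [-0.005, 1.0, -0.003], [-1.0, -0.005, 0.027]] jaw yaw deg 89.85
```

View pics/wrist11.png

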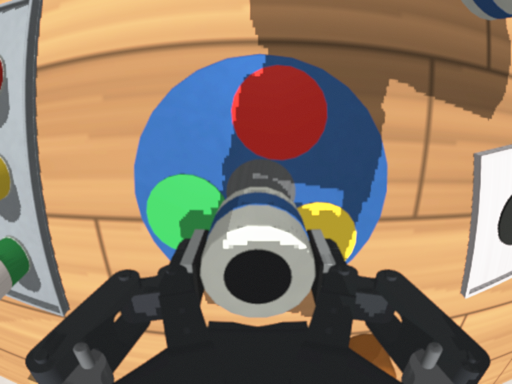

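Call:
play_rows(
  plan=[
    [[0.8,0,0.01,0.001,0],[0.8,0,0.035,0.004,0],[0.8,0,0.065,0.007,0],[0.8,0,0.1,0.011,0],[0.8,0,0.135,0.014,0],[0.8,0,0.17,0.018,0],[0.8,0,0.205,0.022,0],[0.8,0,0.24,0.026,0],[0.8,0,0.27,0.029,0],[0.8,0,0.29,0.031,0],[0.8,0,0.29,0.031,0],[0.8,0,0.29,0.031,0]],
  ],
)

```text
clock: 27.55
position: [0.5258, 0.2691, 0.0809]
ee_rot: [0.715, -0.002, 0.699, -0.003]
contact_force: [-0.1, -0.3, -2.4]
width: 0.0507
```

```bash
python3 g.py 0.528,0.2685,0.024; python3 - <<'E'
from h import *
im,d=manip.get_image("wrist");cv2.imwrite(f"pics/wrist12.png",im[:,:,::-1])
im,d=manip.get_image("top");cv2.imwrite(f"pics/top12.png",im[:,:,::-1]);np.savez("top12.npz",im=im,d=d)
E
python3 discs.py top12.npz
```

```text
t 27.55 pos [0.5258 0.2691 0.0809] w 0.0507 F [-0.1 -0.3 -2.4] q6 [ 0.36  0.41  1.7  -0.02  1.01 -1.2 ]
0.528,0.2685,0.024 -> [ 0.0569 -0.0002  0.001 ]
[[0.022, 0.001, 1.0], [-0.006, 1.0, -0.001], [-1.0, -0.006, 0.022]] jaw yaw deg 89.93
dred [ 0.4349 -0.0082] [ 0.4351 -0.0082] 0.0343
dyel [0.5385 0.0246] [0.5388 0.0246] 0.0345
dgre [ 0.5153 -0.0817] [ 0.5154 -0.0819] 0.0346
```

View pics/wrist12.png

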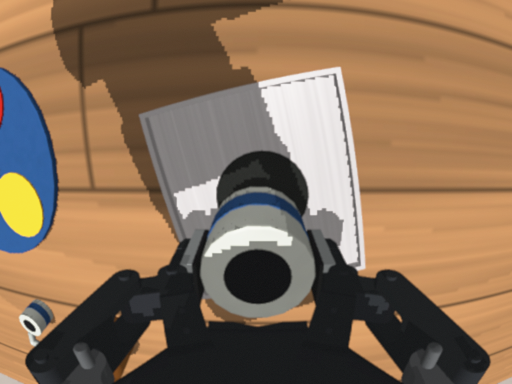

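Call:
play_rows(
  plan=[
    [[0.8,0.01,0,0.001,0],[0.8,0.025,0,0.001,0],[0.8,0.04,0,0.001,0],[0.8,0.05,0,0.001,0],[0.8,0.054,0,0.001,0],[0.8,0.056,0,0.001,0],[0.8,0.057,0,0.001,0],[0.8,0.058,0,0.001,0],[0.8,0.058,0,0.001,0]],
  ],
)

```text
clock: 28.55
position: [0.5289, 0.2678, 0.024]
ee_rot: [0.715, -0.001, 0.699, -0.003]
contact_force: [-0.8, 0.4, -2.2]
width: 0.0509
```

Call:
play_rows(
  plan=[
    [[0.8,0.001,0,0,0],[0.8,0.002,0,0,0],[0.8,0.003,0,0,0],[0.8,0.003,0,0,0]],
  ],
)

```text
clock: 28.95
position: [0.5289, 0.2679, 0.0239]
ee_rot: [0.716, -0.001, 0.698, -0.003]
contact_force: [-5.0, -1.5, 14.5]
width: 0.0509
```

Call:
play_rows(
  plan=[
    [[0.6,-0.001,0,0,0],[0.4,-0.001,0,0,0],[0.2,-0.001,0,0,0],[0,-0.001,0,0,0],[0,-0.001,0,0,0],[0,-0.001,0,0,0],[0,-0.02,0,0,0],[0,-0.06,0,0,0],[0,-0.1,0,0,0],[0,-0.14,0,0,0],[0,-0.14,0,0,0],[0,-0.14,0,0,0]],
  ],
)

```text
clock: 30.15
position: [0.5259, 0.2688, 0.1648]
ee_rot: [0.717, -0.001, 0.697, -0.003]
contact_force: [-0.2, 0.6, -0.1]
width: 0.0854
```

```bash
python3 g.py 0.477,-0.2975,0.25; python3 - <<'E'
from h import *
im,d=manip.get_image("wrist");cv2.imwrite(f"pics/wrist13.png",im[:,:,::-1])
im,d=manip.get_image("top");cv2.imwrite(f"pics/top13.png",im[:,:,::-1]);np.savez("top13.npz",im=im,d=d)
a=cv2.imread('pics/top13.png');b=cv2.imread('pics/wrist13.png')
cv2.imwrite('pics/c13.png',cv2.resize(np.hstack([a,b]),(800,300)))
E
python3 discs.py top13.npz
```

```text
t 30.15 pos [0.5259 0.2688 0.1648] w 0.0854 F [-0.2  0.6 -0.1] q6 [ 0.36  0.33  1.6  -0.01  1.19 -1.2 ]
0.477,-0.2975,0.25 -> [-0.084  -0.5668 -0.0451]
[[0.027, 0.003, 1.0], [-0.004, 1.0, -0.003], [-1.0, -0.004, 0.027]] jaw yaw deg 89.84
dred [ 0.4348 -0.0082] [ 0.4349 -0.0082] 0.0341
dyel [0.5385 0.0246] [0.5388 0.0246] 0.0345
dgre [ 0.5152 -0.0818] [ 0.5154 -0.0819] 0.0346
filter on pad [0.5181 0.262 ] [0.5277 0.2636] 0.0263
```

View pics/c13.png

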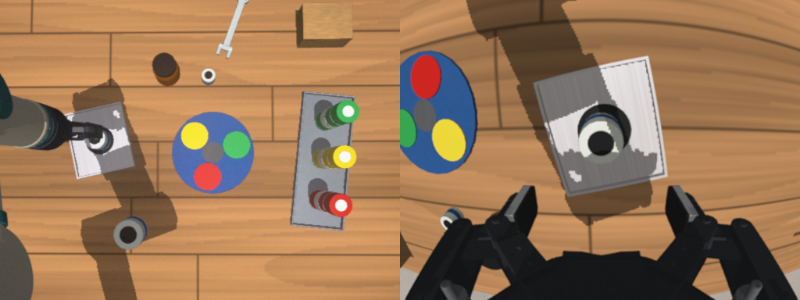

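The filter stands on the pad (top view (98,138)), and all three cans are in the tray. Moving back toward yellow; I'll measure the filter unoccluded.

Call:
play_rows(
  plan=[
    [[0,-0.03,-0.01,0,0],[0,-0.06,-0.04,-0.003,0],[0,-0.084,-0.08,-0.006,0],[0,-0.084,-0.125,-0.01,0],[0,-0.084,-0.17,-0.014,0],[0,-0.084,-0.215,-0.017,0],[0,-0.084,-0.26,-0.021,0],[0,-0.084,-0.305,-0.024,0],[0,-0.084,-0.35,-0.028,0],[0,-0.084,-0.395,-0.031,0],[0,-0.084,-0.43,-0.034,0],[0,-0.084,-0.45,-0.036,0]],
  ],
)

```text
clock: 31.45
position: [0.4842, -0.1837, 0.2462]
ee_rot: [0.714, -0.0, 0.701, -0.004]
contact_force: [-0.3, -0.3, 0.4]
width: 0.0854
```

```bash
python3 g.py 0.477,-0.2975,0.25;  python3 - <<'E'
from h import *
im,d=manip.get_image("top");cv2.imwrite(f"pics/top14.png",im[:,:,::-1]);np.savez("top14.npz",im=im,d=d)
E
python3 discs.py top14.npz
```

```text
t 31.45 pos [ 0.4842 -0.1837  0.2462] w 0.0854 F [-0.3 -0.3  0.4] q6 [-0.5   0.17  1.61  0.    1.34 -2.07]
0.477,-0.2975,0.25 -> [-0.0033 -0.1138 -0.0065]
[[0.018, 0.005, 1.0], [-0.005, 1.0, -0.005], [-1.0, -0.005, 0.018]] jaw yaw deg 89.69
dred [ 0.4349 -0.0078] [ 0.435  -0.0081] 0.034
dyel [0.5385 0.0246] [0.5388 0.0246] 0.0345
dgre [ 0.5141 -0.0843] [ 0.5154 -0.0819] 0.0346
filter on pad [0.5282 0.2639] [0.5284 0.2638] 0.0266
```

View pics/top14.png

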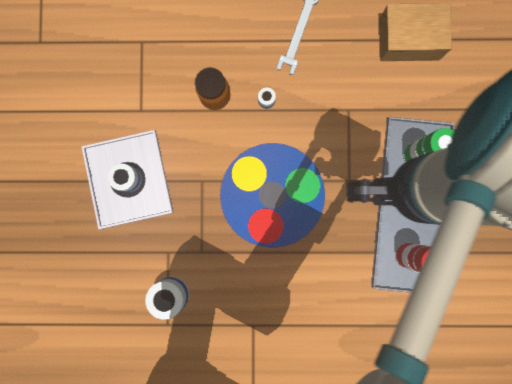

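```bash
python3 - <<'E'
from h import *
f=np.load("top14.npz");P=points("top",f["d"]);m=(abs(P[...,0]-.528)<.02)&(abs(P[...,1]-.264)<.02)&(P[...,2]>.03)
print("top z",np.percentile(P[m][:,2],[5,50,95]))
im,d=manip.get_image("scene");cv2.imwrite("pics/scene14.png",im[:,:,::-1])
P=points("scene",d)
m=(abs(P[...,0]-.528)<.05)&(abs(P[...,1]-.266)<.05)&(P[...,2]>.053)
q=np.argwhere(m)[:,::-1];w=np.array([ray("scene",*a,.058)[:2] for a in q],np.float32)
print(len(q),P[m][:,:2].mean(0),np.percentile(P[m][:,2],[5,50,95]),cv2.minEnclosingCircle(w),w.mean(0))
# pad from initial scene
s=np.load("scene0.npz");P=points("scene",s["d"]);i=s["im"]
m=(i.max(-1)<70)&(abs(P[...,0]-.528)<.05)&(abs(P[...,1]-.266)<.05)
w=np.array([ray("scene",*a,.008)[:2] for a in np.argwhere(m)[:,::-1]],np.float32);print("pad scene",w.mean(0),cv2.minEnclosingCircle(w))
cv2.imwrite("pics/s14z.png",cv2.resize(im[150:290,320:480,::-1],None,fx=4,fy=4))
E
```

```text
top z [0.05319677 0.05699425 0.0594352 ]
448 [0.53201562 0.26722418] [0.05481256 0.0591207  0.06089722] ((0.531608521938324, 0.26713913679122925), 0.030601397156715393) [0.5309207  0.26739872]
pad scene [0.5303654  0.27144593] ((0.5294652581214905, 0.27129435539245605), 0.03473406657576561)
```

View pics/s14z.png

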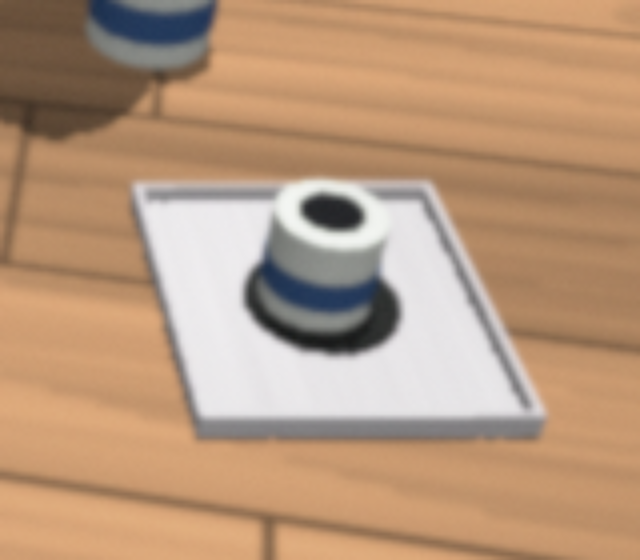

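Both cameras agree: the filter stands upright on the pad about 4 mm off-centre, where 12 mm is allowed, so I'll leave it. Now yellow.

Call:
play_rows(
  plan=[
    [[0,-0.003,-0.03,-0.001,0],[0,-0.003,-0.065,-0.003,0],[0,-0.003,-0.095,-0.005,0],[0,-0.003,-0.113,-0.006,0],[0,-0.003,-0.113,-0.006,0],[0,0.02,-0.113,-0.006,0],[0,0.05,-0.113,-0.006,0],[0,0.075,-0.113,-0.007,0],[0,0.085,-0.113,-0.007,0],[0,0.085,-0.113,-0.007,0]],
  ],
)

```text
clock: 32.55
position: [0.4776, -0.2948, 0.1602]
ee_rot: [0.713, 0.001, 0.702, -0.003]
contact_force: [-0.5, 1.1, 0.2]
width: 0.0854
```

```bash
python3 g.py 0.477,-0.2975,0.09;  python3 - <<'E'
from h import *
im,d=manip.get_image("wrist");cv2.imwrite(f"pics/wrist15.png",im[:,:,::-1])
E
```

```text
t 32.55 pos [ 0.4776 -0.2948  0.1602] w 0.0854 F [-0.5  1.1  0.2] q6 [-0.68  0.3   1.66  0.01  1.17 -2.25]
0.477,-0.2975,0.09 -> [ 0.0701 -0.0025 -0.0016]
[[0.016, 0.006, 1.0], [-0.002, 1.0, -0.006], [-1.0, -0.002, 0.016]] jaw yaw deg 89.68
```

View pics/wrist15.png

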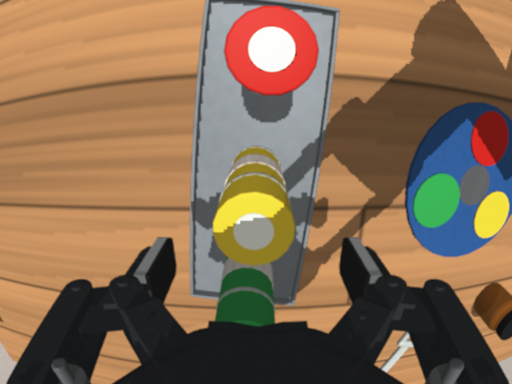

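Call:
play_rows(
  plan=[
    [[0,0.02,-0.002,-0.001,0],[0,0.045,-0.003,-0.002,0],[0,0.063,-0.003,-0.002,0],[0,0.069,-0.003,-0.002,0],[0,0.07,-0.003,-0.002,0],[0.2,0.07,-0.003,-0.002,0],[0.4,0.07,-0.003,-0.002,0],[0.6,0.07,-0.003,-0.002,0],[0.8,0.07,-0.003,-0.002,0],[0.8,0.07,-0.003,-0.002,0],[0.8,0.07,-0.003,-0.002,0],[0.8,0.07,-0.003,-0.002,0]],
  ],
)

```text
clock: 33.8
position: [0.4784, -0.2991, 0.093]
ee_rot: [0.714, 0.0, 0.7, -0.004]
contact_force: [-0.3, 2.0, 6.3]
width: 0.0491
```

```bash
python3 g.py 0.477,-0.2975,0.18
```

```text
t 33.8 pos [ 0.4784 -0.2991  0.093 ] w 0.0491 F [-0.3  2.   6.3] q6 [-0.69  0.36  1.75  0.01  1.01 -2.26]
0.477,-0.2975,0.18 -> [-0.0871  0.0012  0.0004]
[[0.02, 0.006, 1.0], [-0.005, 1.0, -0.006], [-1.0, -0.005, 0.02]] jaw yaw deg 89.66
```

Call:
play_rows(
  plan=[
    [[0.8,-0.01,0,0,0],[0.8,-0.03,0,0,0],[0.8,-0.06,0,0,0],[0.8,-0.085,0,0,0],[0.8,-0.095,0.01,0.002,0],[0.8,-0.095,0.035,0.007,0],[0.8,-0.095,0.07,0.013,0],[0.8,-0.095,0.11,0.021,0],[0.8,-0.095,0.15,0.028,0],[0.8,-0.095,0.185,0.035,0],[0.8,-0.095,0.21,0.04,0],[0.8,-0.095,0.22,0.042,0]],
  ],
)

```text
clock: 35.0
position: [0.5191, -0.0757, 0.187]
ee_rot: [0.714, -0.0, 0.701, -0.002]
contact_force: [-0.2, -0.4, -1.4]
width: 0.0492
```

```bash
python3 g.py 0.539,0.0248,0.185
```

```text
t 35.0 pos [ 0.5191 -0.0757  0.187 ] w 0.0492 F [-0.2 -0.4 -1.4] q6 [-0.28  0.22  1.7   0.    1.21 -1.85]
0.539,0.0248,0.185 -> [0.0021 0.1006 0.0195]
[[0.018, 0.003, 1.0], [-0.003, 1.0, -0.003], [-1.0, -0.003, 0.018]] jaw yaw deg 89.81
```

Call:
play_rows(
  plan=[
    [[0.8,0,0.03,0.006,0],[0.8,0,0.06,0.012,0],[0.8,0,0.085,0.017,0],[0.8,0,0.1,0.02,0],[0.8,0,0.1,0.02,0],[0.8,0,0.1,0.02,0],[0.8,0.02,0.1,0.02,0],[0.8,0.045,0.1,0.02,0],[0.8,0.065,0.1,0.019,0],[0.8,0.075,0.1,0.019,0],[0.8,0.078,0.1,0.019,0],[0.8,0.078,0.1,0.019,0]],
  ],
)

```text
clock: 36.2
position: [0.5401, 0.0233, 0.1092]
ee_rot: [0.714, 0.0, 0.701, -0.003]
contact_force: [0.3, -0.2, -1.8]
width: 0.0492
```

```bash
python3 g.py 0.539,0.0248,0.1;  python3 - <<'E'
from h import *
im,d=manip.get_image("wrist");cv2.imwrite(f"pics/wrist16.png",im[:,:,::-1])
im,d=manip.get_image("scene");cv2.imwrite(f"pics/scene16.png",im[:,:,::-1])
a=cv2.imread('pics/scene16.png');b=cv2.imread('pics/wrist16.png')
cv2.imwrite('pics/c16.png',cv2.resize(np.hstack([a,b]),(800,300)))
E
```

```text
t 36.2 pos [0.5401 0.0233 0.1092] w 0.0492 F [ 0.3 -0.2 -1.8] q6 [-0.08  0.31  1.78 -0.    1.03 -1.65]
0.539,0.0248,0.1 -> [ 0.0092  0.0016 -0.0013]
[[0.018, 0.004, 1.0], [-0.004, 1.0, -0.004], [-1.0, -0.004, 0.018]] jaw yaw deg 89.77
```

View pics/c16.png

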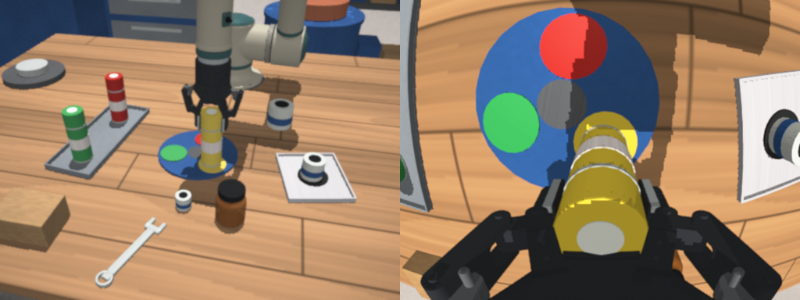

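Yellow hovers over its disc (wrist view (607,140)), about 10 mm up. Lowering with a small correction.

Call:
play_rows(
  plan=[
    [[0.8,0.003,0.001,-0.001,0],[0.8,0.006,0.002,-0.001,0],[0.8,0.008,0.002,-0.001,0],[0.8,0.009,0.002,-0.001,0],[0.8,0.01,0.002,-0.001,0],[0.8,0.01,0.002,-0.001,0]],
  ],
)

```text
clock: 36.9
position: [0.5401, 0.0255, 0.1001]
ee_rot: [0.714, -0.0, 0.7, -0.003]
contact_force: [-0.2, 0.6, -2.0]
width: 0.0497
```

Call:
play_rows(
  plan=[
    [[0.8,0.001,0,-0.001,0],[0.8,0.002,0,-0.001,0],[0.8,0.003,0,-0.001,0],[0.8,0.003,0,-0.001,0]],
  ],
)

```text
clock: 37.3
position: [0.5408, 0.0258, 0.0997]
ee_rot: [0.716, 0.0, 0.698, -0.002]
contact_force: [-1.9, 2.1, 12.3]
width: 0.0496
```

Call:
play_rows(
  plan=[
    [[0.5,-0.001,0,0,0],[0.3,-0.001,0,0,0],[0.1,-0.001,0,0,0],[0,-0.001,0,0,0],[0,-0.001,0,0,0],[0,-0.02,0,0,0],[0,-0.06,0,0,0],[0,-0.1,0,0,0],[0,-0.14,0,0,0],[0,-0.16,0,0,0],[0,-0.16,0,0,0],[0,-0.16,0,0,0]],
  ],
)

```text
clock: 38.5
position: [0.5364, 0.0264, 0.2591]
ee_rot: [0.716, 0.0, 0.698, -0.002]
contact_force: [0.3, -0.3, -0.3]
width: 0.0854
```

```bash
python3 g.py 0.576,-0.307,0.25;  python3 - <<'E'
from h import *
im,d=manip.get_image("wrist");cv2.imwrite(f"pics/wrist17.png",im[:,:,::-1])
E
```

```text
t 38.5 pos [0.5364 0.0264 0.2591] w 0.0854 F [ 0.3 -0.3 -0.3] q6 [-0.08  0.19  1.55 -0.    1.37 -1.65]
0.576,-0.307,0.25 -> [ 0.0112 -0.3332  0.0405]
[[0.025, 0.004, 1.0], [-0.003, 1.0, -0.004], [-1.0, -0.003, 0.025]] jaw yaw deg 89.79
```

View pics/wrist17.png

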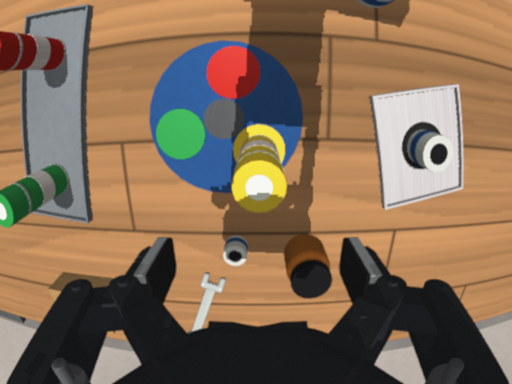

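Yellow stands on its disc at (259,150). Going to green.

Call:
play_rows(
  plan=[
    [[0,0,-0.015,0.002,0],[0,0,-0.05,0.006,0],[0,0,-0.09,0.011,0],[0,0,-0.13,0.016,0],[0,0,-0.17,0.021,0],[0,0,-0.21,0.026,0],[0,0,-0.25,0.03,0],[0,0,-0.285,0.035,0],[0,0,-0.315,0.038,0],[0,0,-0.333,0.04,0],[0,0,-0.333,0.04,0],[0,0,-0.333,0.04,0]],
  ],
)

```text
clock: 39.75
position: [0.5741, -0.3062, 0.2591]
ee_rot: [0.714, 0.001, 0.7, -0.002]
contact_force: [0.1, 0.8, -0.5]
width: 0.0852
```

```bash
python3 g.py 0.576,-0.3074,0.09;  python3 - <<'E'
from h import *
im,d=manip.get_image("top");np.savez("top18.npz",im=im,d=d)
E
python3 discs.py top18.npz
```

```text
t 39.75 pos [ 0.5741 -0.3062  0.2591] w 0.0852 F [ 0.1  0.8 -0.5] q6 [-0.6   0.37  1.3   0.01  1.46 -2.17]
0.576,-0.3074,0.09 -> [ 0.1691 -0.0011 -0.0016]
[[0.021, 0.004, 1.0], [-0.001, 1.0, -0.004], [-1.0, -0.001, 0.021]] jaw yaw deg 89.76
dred [ 0.4344 -0.0083] [ 0.4347 -0.0083] 0.0337
dyel [0.5239 0.0212] [0.5382 0.0244] 0.0343
dgre [ 0.5152 -0.0817] [ 0.5153 -0.0818] 0.0346
filter [0.5196 0.0158] [0.5201 0.0158] 0.0031
filter on pad [0.5283 0.2638] [0.5276 0.2639] 0.0267
cy [0.5419 0.0246] [0.542  0.0251] 0.025
```

Call:
play_rows(
  plan=[
    [[0,0.02,-0.001,-0.001,0],[0,0.06,-0.001,-0.001,0],[0,0.1,-0.001,-0.001,0],[0,0.135,-0.001,-0.001,0],[0,0.158,-0.001,-0.001,0],[0,0.166,-0.001,-0.001,0],[0,0.168,-0.001,-0.001,0],[0,0.168,-0.001,-0.001,0]],
  ],
)

```text
clock: 40.6
position: [0.5777, -0.3065, 0.0929]
ee_rot: [0.715, -0.0, 0.699, -0.002]
contact_force: [0.2, 0.5, -0.7]
width: 0.0854
```

Call:
play_rows(
  plan=[
    [[0.2,0,0,0,0],[0.4,0,0,0,0],[0.6,0,0,0,0],[0.8,0,0,0,0],[0.8,0,0,0,0],[0.8,0,0,0,0],[0.8,0,0,0,0],[0.8,0,0,0,0]],
  ],
)

```text
clock: 41.4
position: [0.5784, -0.3067, 0.0944]
ee_rot: [0.716, -0.0, 0.698, -0.002]
contact_force: [-0.7, 2.7, 5.8]
width: 0.0489
```

```bash
python3 g.py 0.576,-0.3074,0.19; python3 - <<'E'
from h import *
im,d=manip.get_image("wrist");cv2.imwrite(f"pics/wrist19.png",im[:,:,::-1])
E
```

```text
t 41.4 pos [ 0.5784 -0.3067  0.0944] w 0.0489 F [-0.7  2.7  5.8] q6 [-0.6   0.48  1.54  0.01  1.1  -2.17]
0.576,-0.3074,0.19 -> [-0.0956 -0.001   0.    ]
[[0.025, 0.003, 1.0], [-0.003, 1.0, -0.002], [-1.0, -0.003, 0.025]] jaw yaw deg 89.86
```

View pics/wrist19.png

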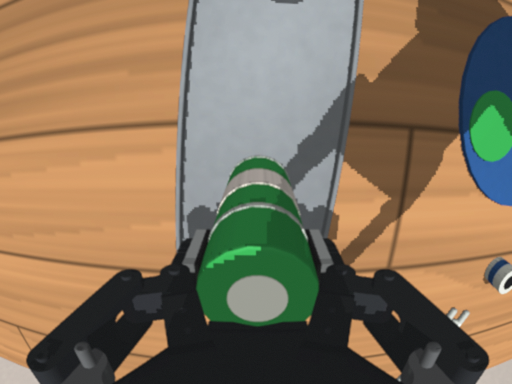

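Call:
play_rows(
  plan=[
    [[0.8,-0.01,0,0,0],[0.8,-0.03,0,0,0],[0.8,-0.06,0,0,0],[0.8,-0.085,0,0,0],[0.8,-0.095,0.01,-0.003,0],[0.8,-0.095,0.03,-0.008,0],[0.8,-0.095,0.065,-0.018,0],[0.8,-0.095,0.1,-0.028,0],[0.8,-0.095,0.135,-0.037,0],[0.8,-0.095,0.165,-0.046,0],[0.8,-0.095,0.185,-0.052,0],[0.8,-0.095,0.19,-0.053,0]],
  ],
)

```text
clock: 42.65
position: [0.521, -0.1131, 0.1867]
ee_rot: [0.715, -0.0, 0.699, -0.0]
contact_force: [0.3, -0.0, -2.5]
width: 0.0496
```

```bash
python3 g.py 0.515,-0.0818,0.185
```

```text
t 42.65 pos [ 0.521  -0.1131  0.1867] w 0.0496 F [ 0.3 -0.  -2.5] q6 [-0.35  0.23  1.68  0.01  1.21 -1.92]
0.515,-0.0818,0.185 -> [ 0.0015  0.0313 -0.0061]
[[0.022, 0.0, 1.0], [-0.001, 1.0, -0.0], [-1.0, -0.001, 0.022]] jaw yaw deg 89.99
```

Call:
play_rows(
  plan=[
    [[0.8,0,0.015,-0.003,0],[0.8,0,0.028,-0.006,0],[0.8,0,0.031,-0.006,0],[0.8,0,0.031,-0.006,0],[0.8,0.015,0.031,-0.006,0],[0.8,0.04,0.031,-0.007,0],[0.8,0.06,0.031,-0.007,0],[0.8,0.072,0.031,-0.007,0],[0.8,0.078,0.031,-0.007,0],[0.8,0.08,0.031,-0.008,0],[0.8,0.08,0.031,-0.008,0]],
  ],
)

```text
clock: 43.75
position: [0.5152, -0.0825, 0.1069]
ee_rot: [0.715, -0.0, 0.699, -0.001]
contact_force: [-0.7, -1.0, -2.8]
width: 0.0489
```

```bash
python3 g.py 0.515,-0.0818,0.1015
```

```text
t 43.75 pos [ 0.5152 -0.0825  0.1069] w 0.0489 F [-0.7 -1.  -2.8] q6 [-0.3   0.29  1.82  0.01  1.01 -1.87]
0.515,-0.0818,0.1015 -> [ 0.0054  0.0007 -0.0003]
[[0.023, 0.0, 1.0], [-0.001, 1.0, -0.0], [-1.0, -0.001, 0.023]] jaw yaw deg 89.98
```

Call:
play_rows(
  plan=[
    [[0.8,0.002,0.001,0,0],[0.8,0.004,0.001,0,0],[0.8,0.005,0.001,0,0],[0.8,0.006,0.001,0,0],[0.8,0.006,0.001,0,0]],
  ],
)

```text
clock: 44.25
position: [0.5155, -0.0815, 0.1015]
ee_rot: [0.715, -0.0, 0.699, -0.001]
contact_force: [-0.3, 0.7, 2.0]
width: 0.049
```

Call:
play_rows(
  plan=[
    [[0.8,0.001,0,0,0],[0.8,0.001,0,0,0]],
  ],
)

```text
clock: 44.45
position: [0.5157, -0.0814, 0.1015]
ee_rot: [0.716, -0.0, 0.698, -0.001]
contact_force: [-2.0, 0.5, 6.0]
width: 0.0494
```

Call:
play_rows(
  plan=[
    [[0.5,0,0,0,0],[0.3,0,0,0,0],[0.1,0,0,0,0],[0,0,0,0,0],[0,0,0,0,0],[0,-0.02,0,0,0],[0,-0.06,0,0,0],[0,-0.1,0,0,0],[0,-0.14,0,0,0],[0,-0.16,0,0,0],[0,-0.16,0,0,0],[0,-0.16,0,0,0]],
  ],
)

```text
clock: 45.65
position: [0.5115, -0.0811, 0.2611]
ee_rot: [0.716, -0.0, 0.699, -0.001]
contact_force: [0.2, 0.4, -1.4]
width: 0.0852
```

```bash
python3 g.py 0.3769,-0.2876,0.25;  python3 - <<'E'
from h import *
im,d=manip.get_image("wrist");cv2.imwrite(f"pics/wrist20.png",im[:,:,::-1])
E
```

```text
t 45.65 pos [ 0.5115 -0.0811  0.2611] w 0.0852 F [ 0.2  0.4 -1.4] q6 [-0.3   0.16  1.59  0.01  1.37 -1.87]
0.3769,-0.2876,0.25 -> [ 0.0082 -0.2065 -0.1348]
[[0.024, 0.0, 1.0], [-0.002, 1.0, -0.0], [-1.0, -0.002, 0.024]] jaw yaw deg 89.98
```

View pics/wrist20.png

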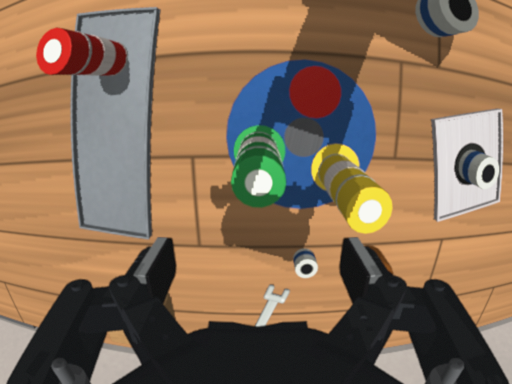

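Green and yellow stand on their discs, at (260,155) and (338,175). Now red.

Call:
play_rows(
  plan=[
    [[0,0,-0.015,-0.01,0],[0,0,-0.045,-0.03,0],[0,0,-0.08,-0.052,0],[0,0,-0.115,-0.075,0],[0,0,-0.15,-0.098,0],[0,0,-0.18,-0.118,0],[0,0,-0.2,-0.131,0],[0,0,-0.206,-0.135,0],[0,0,-0.206,-0.135,0],[0,0.02,-0.206,-0.135,0],[0,0.04,-0.206,-0.135,0],[0,0.04,-0.206,-0.135,0]],
  ],
)

```text
clock: 46.9
position: [0.3761, -0.284, 0.2145]
ee_rot: [0.713, 0.001, 0.701, 0.002]
contact_force: [-0.3, 1.2, 0.2]
width: 0.0853
```

```bash
python3 g.py 0.3769,-0.2876,0.093;  python3 - <<'E'
from h import *
im,d=manip.get_image("wrist");cv2.imwrite(f"pics/wrist21.png",im[:,:,::-1])
im,d=manip.get_image("top");np.savez("top21.npz",im=im,d=d)
E
python3 discs.py top21.npz
```

```text
t 46.9 pos [ 0.3761 -0.284   0.2145] w 0.0853 F [-0.3  1.2  0.2] q6 [-0.81  0.12  1.75  0.02  1.26 -2.38]
0.3769,-0.2876,0.093 -> [ 0.1215 -0.0041 -0.0013]
[[0.018, -0.001, 1.0], [0.005, 1.0, 0.001], [-1.0, 0.005, 0.018]] jaw yaw deg 90.07
dred [ 0.4348 -0.0082] [ 0.4351 -0.0082] 0.0343
dyel [0.5235 0.0217] [0.5382 0.0244] 0.0343
dgre [ 0.5005 -0.0682] [ 0.5141 -0.0811] 0.0342
filter [ 0.5002 -0.0619] [ 0.5002 -0.0619] 0.0043
filter on pad [0.5282 0.2639] [0.5276 0.2639] 0.0267
cy [0.5421 0.0247] [0.542  0.0251] 0.025
cg [ 0.5133 -0.0819] [ 0.5133 -0.0819] 0.0251
```

View pics/wrist21.png

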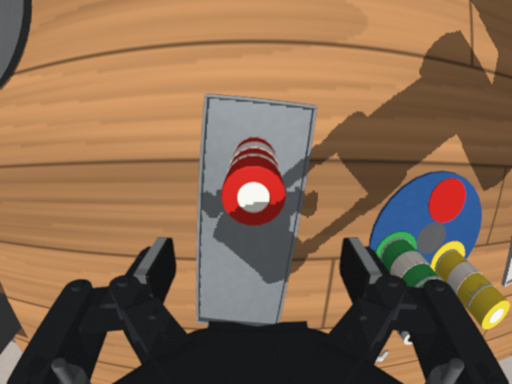

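Green is about 2 mm off its disc's centre and yellow about 3 mm. Descending on red.

Call:
play_rows(
  plan=[
    [[0,0.02,-0.002,-0.001,0],[0,0.05,-0.004,-0.001,0],[0,0.085,-0.004,-0.001,0],[0,0.11,-0.004,-0.001,0],[0,0.119,-0.004,-0.001,0],[0,0.122,-0.004,-0.001,0],[0,0.122,-0.004,-0.001,0],[0,0.122,-0.004,-0.001,0]],
  ],
)

```text
clock: 47.8
position: [0.38, -0.2906, 0.0966]
ee_rot: [0.715, -0.001, 0.699, -0.0]
contact_force: [0.0, 0.3, -0.3]
width: 0.085
```

Call:
play_rows(
  plan=[
    [[0.2,0,0,0,0],[0.4,0,0,0,0],[0.6,0,0,0,0],[0.8,0,0,0,0],[0.8,0,0,0,0],[0.8,0,0,0,0],[0.8,0,0,0,0],[0.8,0,0,0,0]],
  ],
)

```text
clock: 48.6
position: [0.3803, -0.2904, 0.0975]
ee_rot: [0.716, -0.001, 0.698, -0.0]
contact_force: [-0.1, 2.0, 4.7]
width: 0.0493
```

```bash
python3 g.py 0.434,-0.0083,0.19
```

```text
t 48.6 pos [ 0.3803 -0.2904  0.0975] w 0.0493 F [-0.1  2.   4.7] q6 [-0.81  0.24  1.92  0.02  0.96 -2.39]
0.434,-0.0083,0.19 -> [-0.0916  0.2819  0.0562]
[[0.025, -0.001, 1.0], [-0.002, 1.0, 0.001], [-1.0, -0.002, 0.025]] jaw yaw deg 90.05
```

Call:
play_rows(
  plan=[
    [[0.8,-0.01,0,0,0],[0.8,-0.03,0,0,0],[0.8,-0.06,0,0,0],[0.8,-0.085,0,0,0],[0.8,-0.092,0.01,0.002,0],[0.8,-0.092,0.035,0.007,0],[0.8,-0.092,0.07,0.014,0],[0.8,-0.092,0.11,0.022,0],[0.8,-0.092,0.15,0.03,0],[0.8,-0.092,0.185,0.037,0],[0.8,-0.092,0.21,0.042,0],[0.8,-0.092,0.22,0.044,0]],
  ],
)

```text
clock: 49.8
position: [0.4208, -0.0672, 0.1894]
ee_rot: [0.715, -0.001, 0.699, 0.001]
contact_force: [-0.3, -0.9, -1.7]
width: 0.0491
```

```bash
python3 g.py 0.4375,-0.0083,0.19; python3 - <<'E'
from h import *
im,d=manip.get_image("wrist");cv2.imwrite(f"pics/wrist22.png",im[:,:,::-1])
E
```

```text
t 49.8 pos [ 0.4208 -0.0672  0.1894] w 0.0491 F [-0.3 -0.9 -1.7] q6 [-0.33  0.07  1.88  0.01  1.17 -1.91]
0.4375,-0.0083,0.19 -> [-0.0002  0.0588  0.0169]
[[0.023, -0.004, 1.0], [0.0, 1.0, 0.004], [-1.0, 0.0, 0.023]] jaw yaw deg 90.21
```

View pics/wrist22.png

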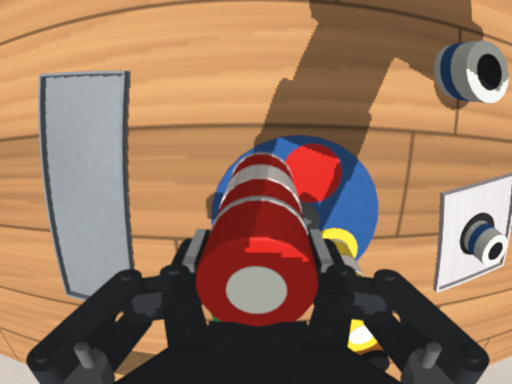

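Call:
play_rows(
  plan=[
    [[0.8,0,0.02,0.006,0],[0.8,0,0.045,0.013,0],[0.8,0,0.058,0.017,0],[0.8,0,0.059,0.017,0],[0.8,0,0.059,0.017,0],[0.8,0.02,0.059,0.017,0],[0.8,0.045,0.059,0.016,0],[0.8,0.065,0.059,0.015,0],[0.8,0.076,0.059,0.015,0],[0.8,0.08,0.059,0.015,0],[0.8,0.08,0.059,0.015,0],[0.8,0.08,0.059,0.015,0]],
  ],
)

```text
clock: 51.05
position: [0.4386, -0.0084, 0.1107]
ee_rot: [0.716, -0.001, 0.698, 0.001]
contact_force: [0.6, 0.2, -1.1]
width: 0.0493
```

```bash
python3 g.py 0.4375,-0.0083,0.1045; python3 - <<'E'
from h import *
im,d=manip.get_image("scene");cv2.imwrite(f"pics/s23.png",cv2.resize(im[100:240,170:340,::-1],None,fx=4,fy=4))
E
```

```text
t 51.05 pos [ 0.4386 -0.0084  0.1107] w 0.0493 F [ 0.6  0.2 -1.1] q6 [-0.18  0.17  1.99  0.01  0.96 -1.76]
0.4375,-0.0083,0.1045 -> [ 0.0062  0.0001 -0.0012]
[[0.025, -0.003, 1.0], [0.0, 1.0, 0.003], [-1.0, 0.0, 0.025]] jaw yaw deg 90.19
```

View pics/s23.png

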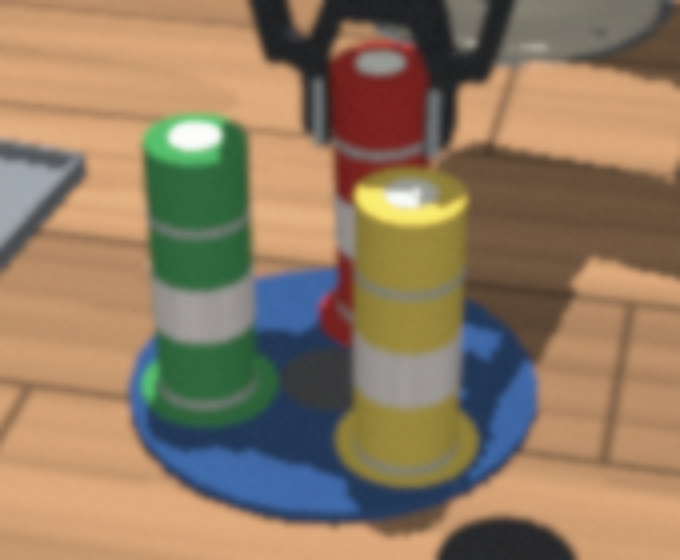

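The scene view shows green and yellow upright and well inside their discs, with red over its own disc. Lowering.

Call:
play_rows(
  plan=[
    [[0.8,0.002,0,-0.001,0],[0.8,0.004,0,-0.001,0],[0.8,0.005,0,-0.001,0],[0.8,0.006,0,-0.001,0],[0.8,0.006,0,-0.001,0]],
  ],
)

```text
clock: 51.6
position: [0.4378, -0.0082, 0.1047]
ee_rot: [0.716, -0.001, 0.698, 0.001]
contact_force: [0.5, 0.0, -2.9]
width: 0.0492
```

Call:
play_rows(
  plan=[
    [[0.8,0.001,0,0,0],[0.8,0.002,0,0,0],[0.8,0.002,0,0,0]],
  ],
)

```text
clock: 51.9
position: [0.439, -0.008, 0.1042]
ee_rot: [0.717, -0.001, 0.697, 0.001]
contact_force: [-1.6, 1.7, 9.2]
width: 0.0493
```

Call:
play_rows(
  plan=[
    [[0.5,0,0,0,0],[0.3,0,0,0,0],[0.1,0,0,0,0],[0,0,0,0,0],[0,0,0,0,0],[0,-0.02,0,0,0],[0,-0.06,0,0,0],[0,-0.1,0,0,0],[0,-0.14,0,0,0],[0,-0.17,0,0,0],[0,-0.17,0,0,0],[0,-0.17,-0.03,0,0]],
  ],
)

```text
clock: 53.1
position: [0.4345, -0.0362, 0.2746]
ee_rot: [0.718, -0.002, 0.696, 0.003]
contact_force: [0.2, 0.6, 0.1]
width: 0.0855
```

Call:
play_rows(
  plan=[
    [[0,0,-0.03,-0.01,0],[0,0,-0.07,-0.03,0],[0,0,-0.11,-0.05,0],[0,0,-0.15,-0.06,0],[0,0,-0.19,-0.06,0],[0,0,-0.22,-0.06,0],[0,0,-0.25,-0.06,0],[0,0,-0.25,-0.06,0],[0,0,-0.25,-0.06,0]],
  ],
)

```text
clock: 54.0
position: [0.3757, -0.2865, 0.2709]
ee_rot: [0.717, -0.0, 0.697, 0.004]
contact_force: [-0.1, 0.1, 0.3]
width: 0.0854
```

```bash
python3 g.py;  python3 - <<'E'
from h import *
im,d=manip.get_image("top");np.savez("top24.npz",im=im,d=d);cv2.imwrite("pics/top24.png",im[:,:,::-1])
im,d=manip.get_image("scene");cv2.imwrite("pics/scene24.png",im[:,:,::-1])
a=cv2.imread('pics/top24.png');b=cv2.imread('pics/scene24.png')
cv2.imwrite('pics/c24.png',cv2.resize(np.hstack([a,b]),(800,300)))
E
python3 discs.py top24.npz
```

```text
t 54.0 pos [ 0.3757 -0.2865  0.2709] w 0.0854 F [-0.1  0.1  0.3] q6 [-0.82  0.09  1.65  0.02  1.39 -2.4 ]
[[0.028, -0.006, 1.0], [0.005, 1.0, 0.006], [-1.0, 0.005, 0.028]] jaw yaw deg 90.33
dred [ 0.4296 -0.0114] [ 0.4346 -0.0081] 0.0341
dyel [0.5235 0.0215] [0.5382 0.0244] 0.0343
dgre [ 0.5004 -0.0683] [ 0.5141 -0.0811] 0.0342
filter [ 0.504  -0.0601] [ 0.504 -0.061] 0.0064
filter on pad [0.5282 0.2638] [0.5284 0.2638] 0.0266
cr [ 0.4358 -0.007 ] [ 0.4358 -0.0069] 0.0247
cy [0.5421 0.0247] [0.5422 0.0247] 0.0249
cg [ 0.5133 -0.0819] [ 0.5137 -0.0819] 0.0251
```

View pics/c24.png

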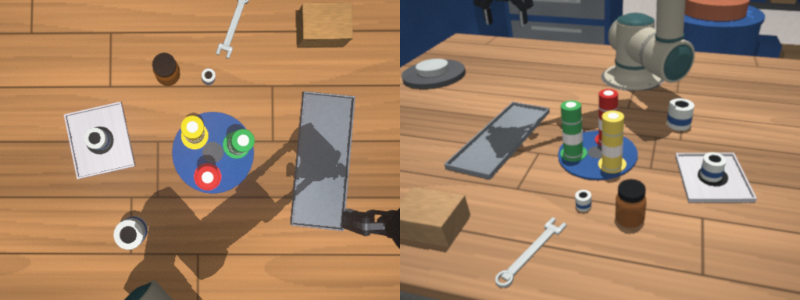

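Both views show the three cans upright on their own discs, the filter on the pad and the jar unmoved. The gripper is clear, so I'm handing in.

```bash
python3 -c "
from rig import manip
print(manip.sign_off())"
```

```text
the job is handed in; nothing more can be done
None
```

The job is done and handed in at about 54 s of robot time. I stood green, red and yellow in the side tray, set the middle-sized filter on the rubber pad, then returned yellow, green and red to their own discs.

Last checks, with the gripper open and clear of everything:

| Item | Distance from centre (12 mm allowed) |
|---|---|
| Red can | about 2 mm |
| Green can | about 2 mm |
| Yellow can | about 3.5 mm |
| Oil filter | about 4.5 mm |

- **Upright:** all four looked upright in the top and scene views. I did not measure their tilt.
- **Jar:** it looked unmoved in the pictures, but I did not measure its position.
- **Camera disagreement:** the two cameras differed by about 3 mm on where the pad and filter are. They agreed on the offset between them to within about 1 mm, so I left the filter where it stood.
- **Tool tilt:** the tool drifted to about 0.03 rad off vertical over the run. It showed no effect on the placings.

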